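# Make the bench safe and load the wax pot

## Robot

A 6-joint arm with a two-finger parallel gripper is mounted at the origin on a cart in front of the work surface, level with it; the furniture and walls round the work are solid. World frame = base frame: x ahead of the robot, y to its left, z up, the work surface at z = 0. Lengths are in m, angles in rad, forces in N, time in s.
With the tool pointing down it reaches from about 0.275 to 0.725 m from the base axis. Payload 15.9 kg.
Tool frame: the origin (TCP) lies on the centre line of the jaws, within the pads' length; the fingertips stand 19 mm ahead of it and the grasp point (between the pads) is the TCP; z points along the fingers, y is the line along which they close (so a half turn about z gives the same grasp; the last joint's range is limited). The gripper opens to 85 mm and grips with 20 to 120 N. Pads are 22 mm wide; open, the fingers measure 114 mm over their backs; the gripper's body (76 mm by 85 mm) begins 54 mm behind the grasp point. The pads swing forward as they close: fully open they stand 13 mm farther back than shut.
Start: joints at [-1.141, 0.213, -0.034, 1.323, 0, 1.571], TCP at [0.208, -0.455, 0.215] pointing down, gripper open.
Joint ranges: [-2.98, 2.98], [-0.74, 1.72], [-1.14, 1.35], [-2.1, 2.04], [-1.57, 1.44], [-3.14, 3.14]. Speed limits (rad/s): [1.89, 1.89, 2.39, 2.57, 3.14, 3.14].

## Interface

Orientations are given as a unit quaternion [w, x, y, z].
In Python, from station import arm, read_camera, camera_info, models gives the robot as it stands.
- The arm moves only by the tool arm_command, never from a script. Its argument "rows" is a list of rows, each an object with "offset": the shift along the tool's x, y, z in m, a list of three; "twist": the turn, a rotation vector about the tool's x, y, z in rad, a list of three; "grip": the finger opening in m, from 0 to 0.0854. A call has 1 to 8 rows; each row shifts and turns the commanded pose from where the row before left it, along the tool's axes as they then stand; what a row does not reach is not made up. A row lasts 1/10 s, in which the tool goes at most 50 mm and 8.59 degrees, less where a joint would pass 70% of its speed; a pose out of reach is approached as far as the arm can. A call is refused whole if a number of a shift passes 0.05 or a number of a turn 0.15, either way. A call with a gripper value outside its range is refused whole. The fingers move at their own pace and stop on an object; "newtons" is the grip in N (left out, the last holds). Time passes only in rows, so rows that do not move let the fingers close. It gives the time, the measured TCP pose, the force, the opening and the grip force at its end, in the units of the state.
- arm.get_state(): the state, without advancing time (a new reading comes with each control period).
- read_camera(name): name is "side" or "top"; returns the picture (400x640x3 uint8, red, green, blue); there is no depth.
- camera_info(name): a dict with "vertical_fov" (degrees; the focal length in pixels is half the picture's height over the tangent of half this angle, whatever the lens; pixels are square), "cx", "cy" (the principal point, pixels), "dist" ([k1, k2, p1, p2, k3] as OpenCV has them; the pictures are not rectified), "camera_from_world" (4x4, takes a point from world to camera coordinates). Camera axes: x right, y down, z forward; pixel columns grow to the right and rows downward; lengths in m; the calibration is good to about 2 mm. A picture is of the moment at which its call begins. camera_info takes no time and is no camera call.
- arm.finish_job(): hands the job in; it is judged then, once.
Trained networks look in the newest picture that a camera, given by its name, has taken for a name from the list of things; names that differ only in an ending like _2 or _b are one class to them, and where a whole thing is asked for, a point or a joint stands for the part that bears it (a point fixed in the world has none). Each returns a list of dicts, best first, with "score" (0 to 1); they miss things now and then, are a little off and sometimes report something else, mostly with a low value. They report only what shows in the picture. A call takes as long as a camera call.
- models.find_in(camera, thing): "location" ([x, y, z] in m, in world coordinates, good to about 4 mm: the middle of the surface that is visible of it).
The state is a dict: "time": time; "joint_pos": joint angles; "dq": joint speeds; "tau": joint torques, N m; "tcp_pos": TCP position; "eef_rot": TCP orientation; "ft_force": force on the tool from outside, world axes, zero at the start; "ft_torque": the same for the moment, N m; "grip_width": opening from 0.0 (shut) to 1.0 (fully open); "gripper_force": force on a finger pad.
Only numpy, scipy, OpenCV 4.12 (cv2) and the standard library are available. Lean on these libraries where they do the work, as an engineer would, in place of code of your own. Each camera call takes 0.05 s, during which the arm holds its last target. There are 200 camera calls.

## Task

First stand every tall stoppered measuring cylinder upright in the white spill tray without toppling any, then take the lid off the wax pot. Tip all the wax pieces from the scoop into the pot (pick up any that fall beside it), stand the empty scoop upright back on the worktop and put the lid back on so that it sits flat. Leave the glue bottle, the jar and the cork pad where they are.

Things in the scene. Friction and masses are not known exactly. Their poses are not given: they have to be found in the camera images.
- tray: fixed shallow white plastic spill tray, outside 130 (its x) x 280 (its y) x 16 mm tall, walls and floor 5 mm thick (inner floor 120 x 270 mm, 5 mm above the worktop). Origin: centre of its underside, on the worktop; z up
- pot_rim (a point): centre of the mouth, level with the rim, of an aluminium wax pot fixed on a round white electric hotplate (170 mm across, its dial facing the robot's side). Pot: 132 mm outside, 124 mm inside across the mouth; the rim is 115 mm above the worktop; the inner floor is 60 mm below the rim; two thin side loops reach 84 mm from the axis along the pot's own y, up to 14 mm below the rim. z up
- lid_knob (a point): centre of the grip of the pot's loose aluminium lid, which starts on the pot: the grip is a round black knob, 24 mm in diameter, from 11 mm below to 11 mm above this point. Lid disc 142 mm across, its underside 29 mm below this point; under it a plug 116 mm across tapering to 110 mm hangs 6 mm down into the 124 mm mouth, so a seated lid has this point 29 mm above the rim, and a lid laid on the worktop has it 35 mm up. 0.14 kg. z up out of the knob
- scoop_grip (a point): grip point on the handle axis of the loose steel scoop that holds the wax pieces at the start. The handle is a round wooden bar 18 mm in diameter, lying level 46 mm above the scoop's flat underside, along the scoop's x axis; from this point it runs 56 mm along -x (free end) and 43 mm along +x to the cup. The cup's axis is 95 mm along +x from this point. x points from the handle to the cup, z up. Scoop without wax 0.22 kg
- scoop_mouth (a point): centre of the mouth of the scoop's cup, level with its rim and with the handle axis: round cup, flared like a cone, 104 mm across outside at the rim, 66 mm near the flat 62 mm bottom, 46 mm deep outside, wall 3 mm (wall leans out about 25 degrees from upright). Same axes as scoop_grip. Rolling the scoop about its handle by about 95 to 110 degrees empties it over the side of the rim
- scoop: the same scoop; origin at the centre of the cup's flat underside, same axes
- cylinder0_mid (a point): centre, half-way up, of tall measuring cylinder 0 (same shape as the others; may be absent): 182 mm tall, six-sided blue foot 62 mm across its corners and 12 mm high, clear glass tube 26 mm in diameter up to 158 mm above its base, then a heavy blue stopper 32 mm in diameter (fixed to it, may also be gripped). 0.14 to 0.28 kg with its centre of mass about 120 mm up: it tips over beyond about 13 degrees, so grip it in the upper half of the tube. z up along it
- cylinder0: measuring cylinder 0 as a whole; origin at the centre of its foot's underside, z up along it
- cylinder1_mid (a point): centre, half-way up, of tall measuring cylinder 1 (same shape as the others; may be absent): 182 mm tall, six-sided blue foot 62 mm across its corners and 12 mm high, clear glass tube 26 mm in diameter up to 158 mm above its base, then a heavy blue stopper 32 mm in diameter (fixed to it, may also be gripped). 0.14 to 0.28 kg with its centre of mass about 120 mm up: it tips over beyond about 13 degrees, so grip it in the upper half of the tube. z up along it
- cylinder1: measuring cylinder 1 as a whole; origin at the centre of its foot's underside, z up along it
- cylinder2_mid (a point): centre, half-way up, of tall measuring cylinder 2 (same shape as the others; may be absent): 182 mm tall, six-sided blue foot 62 mm across its corners and 12 mm high, clear glass tube 26 mm in diameter up to 158 mm above its base, then a heavy blue stopper 32 mm in diameter (fixed to it, may also be gripped). 0.14 to 0.28 kg with its centre of mass about 120 mm up: it tips over beyond about 13 degrees, so grip it in the upper half of the tube. z up along it
- cylinder2: measuring cylinder 2 as a whole; origin at the centre of its foot's underside, z up along it
- wax0_mid (a point): centre of wax piece 0 (may be absent): amber-yellow rod with round ends, 24 mm long, 18 mm thick, long axis along its x, 12 g; starts in the scoop
- wax1_mid (a point): centre of wax piece 1 (may be absent): amber-yellow rod with round ends, 24 mm long, 18 mm thick, long axis along its x, 12 g; starts in the scoop
- wax2_mid (a point): centre of wax piece 2 (may be absent): amber-yellow rod with round ends, 24 mm long, 18 mm thick, long axis along its x, 12 g; starts in the scoop
- wax3_mid (a point): centre of wax piece 3 (may be absent): amber-yellow rod with round ends, 24 mm long, 18 mm thick, long axis along its x, 12 g; starts in the scoop
- wax4_mid (a point): centre of wax piece 4 (may be absent): amber-yellow rod with round ends, 24 mm long, 18 mm thick, long axis along its x, 12 g; starts in the scoop
- glue_bottle: bystander: cream squeeze bottle with blue spout, 65 mm across, 233 mm tall; origin at the centre of its underside
- jar: bystander: glass jar with white lid, 60 mm across, 75 mm tall; origin at the centre of its underside
- cork: bystander: brown cork pad, 56 x 80 x 20 mm; origin at the centre of its underside

How it is judged:
By the outcome, as a careful person would: the job done as asked, in the order asked, and still so for the second after the job is handed in, with the robot touching nothing.
Of cylinder0, cylinder1, cylinder2 only 2 to 3 are there at a start; the rules pass over those that are not, and their reading is None.
Of wax0, wax1, wax2, wax3, wax4 only 3 to 5 are there at a start; the rules pass over those that are not, and their reading is None.
At some moment in a run one of scoop, lid may be knocked a few centimetres aside while the robot is not near it.
It also fails if it takes over 210 s, if anything falls off the work surface, if the arm or the gripper's body presses on something with over 40 N, if the wrist force passes 120 N, or if a joint passes its speed limit or range.

## Working session

There is one attempt and no reset: what is moved stays moved. The work goes in short steps, Python scripts to look and compute and a tool call to move; the robot and the scene stay as the last step left them, time stands still between calls to the robot, and variables do not carry over. Pictures are saved under pics/ and viewed, at most 14 in all, crops included, and the job is handed in when it is done.

Besides the shell and the picture viewer there is one more tool, called after ">>>" as name(argument=value, ...) on one line, values as JSON. arm_command: Moves the arm, as the interface text tells. Its arguments: {"type":"object","properties":{"rows":{"type":"array","items":{"type":"object","properties":{"offset":{"type":"array","items":{"type":"number"}},"twist":{"type":"array","items":{"type":"number"}},"grip":{"type":"number"}}}},"newtons":{"type":"number"}},"required":["rows"]}

```bash
ls; mkdir -p pics
cat > h.py <<'E'
import numpy as np, cv2
from station import arm, read_camera, camera_info, models
from scipy.spatial.transform import Rotation as R
def snap(cam,name):
    im=read_camera(cam); cv2.imwrite(f'pics/{name}.png',im[:,:,::-1]); return im
def K(cam):
    c=camera_info(cam); f=200/np.tan(np.radians(c['vertical_fov'])/2)
    return np.array([[f,0,c['cx']],[0,f,c['cy']],[0,0,1]]),np.array(c['dist'],float),np.array(c['camera_from_world'])
def px(cam,p):
    k,d,T=K(cam); q=cv2.projectPoints(np.array(p,float).reshape(-1,1,3),cv2.Rodrigues(T[:3,:3])[0],T[:3,3],k,d)[0]; return q.reshape(-1,2)
def ground(cam,uv,z):
    k,d,T=K(cam); n=cv2.undistortPoints(np.array(uv,float).reshape(-1,1,2),k,d).reshape(-1,2)
    Ri=T[:3,:3].T; c=-Ri@T[:3,3]; r=np.c_[n,np.ones(len(n))]@Ri.T
    return c+r*((z-c[2])/r[:,2:])
def st():
    s=arm.get_state(); q=s['eef_rot']; print('t',round(s['time'],2),'tcp',np.round(s['tcp_pos'],4),'\nR',np.round(R.from_quat([q[1],q[2],q[3],q[0]]).as_matrix(),3).tolist(),'j',np.round(s['joint_pos'],2),'F',np.round(s['ft_force'],1),'g',round(s['grip_width'],3),round(s['gripper_force'],1)); return s
def find(cam,things):
    for t in things:
        for r in models.find_in(cam,t)[:4]:
            l=r['location']; print(cam,t,round(r['score'],2),np.round(l,3),px(cam,l).round()[0])
E
python3 - <<'E'
from h import *
st()
snap('top','top0'); snap('side','side0')
for c in('top','side'):
    T=K(c)[2]; print(c,'pos',(-T[:3,:3].T@T[:3,3]).round(3), T[:3,:3].round(2).tolist())
    find(c,['tray','pot_rim','lid_knob','scoop_grip','scoop_mouth','cylinder0_mid','wax0_mid','glue_bottle','jar','cork'])
E
```

```text
pics
t 0.0 tcp [ 0.2082 -0.4542  0.2145] 
R [[0.909, 0.417, -0.0], [0.417, -0.909, 0.001], [-0.0, -0.001, -1.0]] j [-1.14  0.21 -0.04  1.32 -0.    1.57] F [-0.6 -0.4  0.8] g 1.003 0.0
top pos [0.364 0.021 1.227] [[-0.01, -1.0, 0.0], [-0.98, 0.01, -0.19], [0.19, -0.01, -0.98]]
top tray 0.74 [ 0.52  -0.337  0.005] [438. 226.]
top pot_rim 0.6 [0.596 0.154 0.039] [272. 201.]
top pot_rim 0.34 [0.65  0.179 0.12 ] [260. 176.]
top lid_knob 0.62 [0.65  0.179 0.121] [260. 177.]
top scoop_grip 0.7 [0.455 0.326 0.034] [212. 251.]
top scoop_mouth 0.64 [0.458 0.332 0.034] [210. 250.]
top wax0_mid 0.62 [0.488 0.342 0.018] [209. 240.]
top glue_bottle 0.73 [0.757 0.037 0.154] [311. 135.]
top jar 0.76 [ 0.702 -0.126  0.073] [368. 162.]
top cork 0.98 [0.65 0.39 0.02] [194. 186.]
top cork 0.28 [0.616 0.036 0.058] [312. 192.]
side pos [0.295 1.031 0.885] [[-0.96, -0.27, -0.01], [-0.15, 0.57, -0.81], [0.23, -0.77, -0.59]]
side tray 0.71 [ 0.516 -0.336  0.006] [365. 165.]
side pot_rim 0.76 [0.624 0.245 0.047] [279. 266.]
side lid_knob 0.66 [0.648 0.196 0.12 ] [275. 230.]
side scoop_grip 0.63 [0.46  0.303 0.038] [337. 298.]
side scoop_grip 0.53 [ 0.709 -0.1    0.056] [290. 182.]
side scoop_grip 0.25 [0.487 0.345 0.018] [322. 315.]
side scoop_mouth 0.84 [0.462 0.303 0.033] [336. 300.]
side wax0_mid 0.55 [0.487 0.344 0.021] [322. 314.]
side glue_bottle 0.7 [0.768 0.062 0.122] [251. 192.]
side jar 0.94 [ 0.71  -0.101  0.052] [290. 183.]
side jar 0.21 [0.484 0.348 0.018] [322. 316.]
side cork 0.95 [0.646 0.405 0.022] [248. 319.]
side cork 0.73 [0.465 0.356 0.017] [329. 321.]
```

View pics/top0.png

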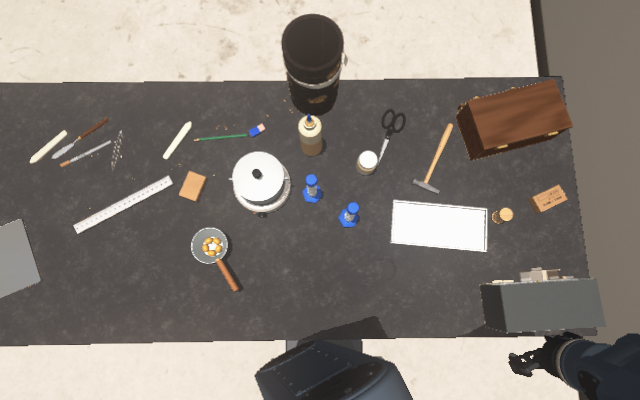

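View pics/side0.png

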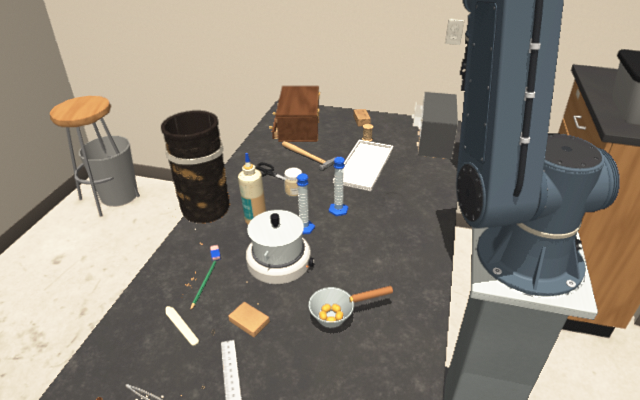

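The top view shows two cylinders (stoppers near (311,181) and (352,209)), the tray at (438,226), the lidded pot at (260,180), and the scoop with its cup at (210,246) and handle end at (237,288). I'll measure these precisely now.

```bash
cat > m.py <<'E'
from h import *
def blobs(mask,mn=15):
    n,l,s,c=cv2.connectedComponentsWithStats(mask.astype(np.uint8)); return [(c[i].round(1).tolist(),int(s[i,4]),s[i,:4].tolist()) for i in range(1,n) if s[i,4]>=mn]
def tri(a,b):
    # rays top/side
    out=[]
    for cam,uv in(('top',a),('side',b)):
        g=ground(cam,[uv],0)[0]; T=K(cam)[2]; c=-T[:3,:3].T@T[:3,3]; d=(g-c)/np.linalg.norm(g-c); out.append((c,d))
    A=sum(np.eye(3)-np.outer(d,d) for c,d in out); y=sum((np.eye(3)-np.outer(d,d))@c for c,d in out); p=np.linalg.solve(A,y)
    return p.round(4),[round(float(np.linalg.norm(np.cross(p-c,d))),4) for c,d in out]
def hsv(im): return cv2.cvtColor(im,cv2.COLOR_RGB2HSV)
E
python3 - <<'E'
from m import *
t=cv2.imread('pics/top0.png')[:,:,::-1].copy(); s=cv2.imread('pics/side0.png')[:,:,::-1].copy()
for n,im in(('top',t),('side',s)):
    h=hsv(im); m=(h[...,0]>100)&(h[...,0]<128)&(h[...,1]>150)&(h[...,2]>70)
    for b in blobs(m):
        x=b[0]
        if 180<x[0]<400 and 120<x[1]<260: print(n,b,'z.17',ground(n,[x],.17)[0].round(3),'z.01',ground(n,[x],.01)[0].round(3))
h=hsv(t)
m=np.zeros((400,640),bool); m[190:260,380:500]=((h[...,2]>150)&(h[...,1]<40))[190:260,380:500]
c=np.argwhere(m)[:,::-1].astype(np.float32); lab=max(blobs(m),key=lambda b:b[1]); print(lab)
r=cv2.minAreaRect(c[cv2.connectedComponents(m.astype(np.uint8))[1][m]==np.argmax(cv2.connectedComponentsWithStats(m.astype(np.uint8))[2][1:,4])+1]); g=ground('top',cv2.boxPoints(r),.012); print('tray',r,g.round(3).tolist(),g.mean(0))
# knob black
for n,im,box in(('top',t,(240,160,275,195)),('side',s,(262,205,290,230))):
    x0,y0,x1,y1=box; mm=np.zeros((400,640),bool); mm[y0:y1,x0:x1]=im[y0:y1,x0:x1].max(2)<70; b=blobs(mm); print(n,'knob',b,[ground(n,[q[0]],.144)[0].round(3) for q in b])
# handle
for n,im,box in(('top',t,(205,250,250,300)),('side',s,(345,280,400,310))):
    x0,y0,x1,y1=box; hh=hsv(im); mm=np.zeros((400,640),bool); q=hh[y0:y1,x0:x1]; mm[y0:y1,x0:x1]=(q[...,0]<18)&(q[...,1]>110)&(q[...,2]>60)
    p=np.argwhere(mm)[:,::-1].astype(np.float32); r=cv2.minAreaRect(p); print(n,'handle',len(p),r,ground(n,cv2.boxPoints(r),.046).round(3).tolist())
# montage
a=cv2.resize(t[140:300,190:390][:,:,::-1],None,fx=4,fy=4,interpolation=cv2.INTER_CUBIC)[:600]
cv2.imwrite('pics/z0.png',cv2.resize(t[150:300,190:390][:,:,::-1],None,fx=4,fy=4,interpolation=cv2.INTER_CUBIC))
E
```

```text
top ([253.9, 131.0], 58, [249, 127, 11, 9]) z.17 [0.764 0.19  0.17 ] z.01 [0.824 0.215 0.01 ]
top ([310.9, 179.5], 97, [306, 174, 11, 12]) z.17 [0.627 0.038 0.17 ] z.01 [0.667 0.04  0.01 ]
top ([311.8, 195.6], 134, [303, 186, 18, 17]) z.17 [0.584 0.036 0.17 ] z.01 [0.617 0.038 0.01 ]
top ([349.1, 214.7], 252, [339, 202, 20, 25]) z.17 [ 0.532 -0.06   0.17 ] z.01 [ 0.557 -0.073  0.01 ]
side ([246.9, 157.7], 23, [246, 153, 4, 9]) z.17 [ 0.812 -0.032  0.17 ] z.01 [ 0.928 -0.27   0.01 ]
side ([338.7, 162.6], 101, [334, 157, 10, 12]) z.17 [ 0.549 -0.073  0.17 ] z.01 [ 0.605 -0.319  0.01 ]
side ([302.4, 179.5], 107, [297, 174, 11, 12]) z.17 [0.623 0.035 0.17 ] z.01 [ 0.697 -0.188  0.01 ]
side ([337.9, 210.1], 139, [329, 204, 19, 12]) z.17 [0.5  0.14 0.17] z.01 [ 0.545 -0.059  0.01 ]
side ([308.6, 228.3], 83, [303, 221, 12, 13]) z.17 [0.55  0.225 0.17 ] z.01 [0.607 0.045 0.01 ]
side ([214.8, 253.1], 53, [211, 250, 9, 7]) z.17 [0.727 0.36  0.17 ] z.01 [0.824 0.21  0.01 ]
([439.1, 225.3], 4223, [390, 199, 98, 53])
tray ((439.4361267089844, 225.2904052734375), (97.47193908691406, 44.01542663574219), 5.29008150100708) [[0.472, -0.187, 0.012], [0.603, -0.205, 0.012], [0.572, -0.493, 0.012], [0.442, -0.47, 0.012]] [ 0.52218622 -0.33886587  0.012     ]
top knob [] []
side knob [([274.6, 219.6], 86, [271, 214, 8, 13])] [array([0.651, 0.185, 0.144])]
top handle 250 ((224.55282592773438, 267.6520690917969), (49.7327880859375, 12.847821235656738), 54.9041862487793) [[0.453, 0.343, 0.046], [0.474, 0.314, 0.046], [0.358, 0.23, 0.046], [0.339, 0.259, 0.046]]
side handle 313 ((371.2647705078125, 293.558837890625), (7.518603801727295, 42.928802490234375), 75.96376037597656) [[0.433, 0.293, 0.046], [0.344, 0.235, 0.046], [0.336, 0.257, 0.046], [0.424, 0.313, 0.046]]
```

View pics/z0.png

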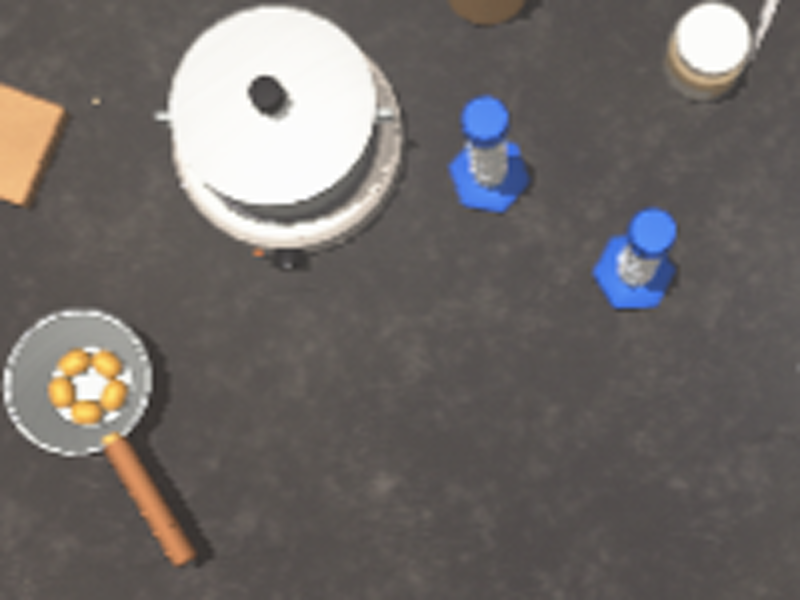

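The crop shows both stopper tops at about (311.2,179.8) and (353.2,207.8), the knob at (256.8,173.5), the cup mouth at (209.5,245.5) and five wax pieces. The handle axis runs from (217.5,259) to (236,289.5).

Run:
```python
from m import *
g=lambda n,u,z:ground(n,[u],z)[0].round(4)
print('A',g('top',(311.2,179.8),.182),g('side',(302.4,179.5),.171), tri((311,180),(302.4,177)), 'foot',g('top',(312,194),.012))
print('B',g('top',(353.2,207.8),.182),g('side',(338.7,162.6),.171),tri((353.2,208),(338.7,161)),'foot',g('top',(348.8,219.5),.012))
c=ground('top',[(391,200.5),(488.5,208),(486.5,251),(389.5,243)],.014); print('tray',c.round(3).tolist(),c.mean(0).round(4))
print('knob',g('top',(256.7,173.6),.155),g('side',(274.6,219.6),.144)); print('lid c',g('top',(258.6,176.2),.117))
print('cup',g('top',(209.5,245.5),.046),'handle',g('top',(217.5,259.2),.05),g('top',(236.2,289.5),.05))
```

```text
A [0.6234 0.0369 0.182 ] [0.623  0.0361 0.171 ] (array([0.6228, 0.0374, 0.1802]), [0.0005, 0.0005]) foot [0.6217 0.0376 0.012 ]
B [ 0.5478 -0.0703  0.182 ] [ 0.5483 -0.071   0.171 ] (array([ 0.5483, -0.0708,  0.1764]), [0.0001, 0.0001]) foot [ 0.5426 -0.0711  0.012 ]
tray [[0.598, -0.199, 0.014], [0.571, -0.488, 0.014], [0.444, -0.471, 0.014], [0.471, -0.189, 0.014]] [ 0.5209 -0.3366  0.014 ]
knob [0.6492 0.183  0.155 ] [0.6506 0.1855 0.144 ]
lid c [0.6518 0.1834 0.117 ]
cup [0.4685 0.3309 0.046 ] handle [0.4292 0.306  0.05  ] [0.3446 0.2513 0.05  ]
```

>>> arm_command(rows=[{"offset":[0,0,-0.04],"twist":[0,0,0.14],"grip":0.05},{"offset":[0,0,-0.04],"twist":[0,0,0.14],"grip":0.05},{"offset":[0,0,0],"twist":[0,0,0.14],"grip":0.05}])

```text
time: 1.4
tcp_pos: [0.209, -0.4559, 0.2997]
eef_rot: [0.003, 1.0, 0.002, 0.001]
ft_force: [0.0, -1.0, 0.5]
grip_width: 0.585
gripper_force: 0.0
```

>>> arm_command(rows=[{"offset":[0.028,-0.032,0],"twist":[0,0,0],"grip":0.055},{"offset":[0.028,-0.032,0],"twist":[0,0,0],"grip":0.055},{"offset":[0.028,-0.032,0],"twist":[0,0,0],"grip":0.055},{"offset":[0.028,-0.032,0],"twist":[0,0,0],"grip":0.055},{"offset":[0.028,-0.032,0],"twist":[0,0,0],"grip":0.055},{"offset":[0.028,-0.032,0],"twist":[0,0,0],"grip":0.055},{"offset":[0.028,-0.032,0],"twist":[0,0,0],"grip":0.055},{"offset":[0.028,-0.032,0],"twist":[0,0,0],"grip":0.055}])

```text
time: 2.2
tcp_pos: [0.4307, -0.1948, 0.2952]
eef_rot: [0.0, 1.0, 0.005, 0.0]
ft_force: [0.0, -1.2, -0.3]
grip_width: 0.647
gripper_force: 0.0
```

>>> arm_command(rows=[{"offset":[0.028,-0.032,0],"twist":[0,0,0],"grip":0.055},{"offset":[0.028,-0.032,0],"twist":[0,0,0],"grip":0.055},{"offset":[0.028,-0.032,0],"twist":[0,0,0],"grip":0.055},{"offset":[0.028,-0.032,0],"twist":[0,0,0],"grip":0.055},{"offset":[0,0,0],"twist":[0,0,0],"grip":0.055}])

```text
time: 2.7
tcp_pos: [0.5427, -0.0637, 0.2939]
eef_rot: [-0.0, 1.0, 0.007, -0.0]
ft_force: [0.9, -0.8, -0.5]
grip_width: 0.643
gripper_force: 0.0
```

```bash
python3 -c "
from h import *
st()"
```

```text
t 2.7 tcp [ 0.5427 -0.0637  0.2939] 
R [[1.0, 0.014, -0.001], [0.014, -1.0, 0.001], [-0.001, -0.001, -1.0]] j [-0.12  0.32  0.31  1.56  0.    3.01] F [ 0.9 -0.8 -0.5] g 0.643 0.0
```

>>> arm_command(rows=[{"offset":[0.0052,0.007,0],"twist":[0,0,0],"grip":0.055},{"offset":[0,0,0.03],"twist":[0,0,0],"grip":0.055},{"offset":[0,0,0.03],"twist":[0,0,0],"grip":0.055},{"offset":[0,0,0.03],"twist":[0,0,0],"grip":0.055},{"offset":[0,0,0.03],"twist":[0,0,0],"grip":0.055},{"offset":[0,0,0.02],"twist":[0,0,0],"grip":0.055},{"offset":[0,0,0.015],"twist":[0,0,0],"grip":0.055},{"offset":[0,0,0],"twist":[0,0,0],"grip":0.055}])

```text
time: 3.5
tcp_pos: [0.5444, -0.0755, 0.1384]
eef_rot: [-0.0, 1.0, 0.004, -0.001]
ft_force: [-0.3, -0.1, 0.5]
grip_width: 0.648
gripper_force: 0.0
```

>>> arm_command(newtons=40, rows=[{"offset":[0,0,0],"twist":[0,0,0],"grip":0.04},{"offset":[0,0,0],"twist":[0,0,0],"grip":0.033},{"offset":[0,0,0],"twist":[0,0,0],"grip":0.029},{"offset":[0,0,0],"twist":[0,0,0],"grip":0.025},{"offset":[0,0,0],"twist":[0,0,0],"grip":0.015},{"offset":[0,0,0],"twist":[0,0,0],"grip":0.015}])

```text
time: 4.1
tcp_pos: [0.5467, -0.0742, 0.1414]
eef_rot: [0.0, 1.0, 0.005, 0.001]
ft_force: [-0.7, 1.1, 5.2]
grip_width: 0.341
gripper_force: 39.0
```

```bash
python3 -c "
from h import *
st()"
```

```text
t 4.1 tcp [ 0.5467 -0.0742  0.1414] 
R [[1.0, 0.01, 0.002], [0.01, -1.0, -0.0], [0.002, 0.0, -1.0]] j [-0.14  0.34 -0.05  1.18  0.    3.  ] F [-0.7  1.1  5.2] g 0.341 39.0
```

>>> arm_command(rows=[{"offset":[0,0,-0.01],"twist":[0,0,0],"grip":0.015},{"offset":[0,0,-0.02],"twist":[0,0,0],"grip":0.015},{"offset":[0,0,-0.02],"twist":[0,0,0],"grip":0.015},{"offset":[0,0,-0.02],"twist":[0,0,0],"grip":0.015},{"offset":[0,0.015,0],"twist":[0,0,0],"grip":0.015},{"offset":[-0.003,0.028,0],"twist":[0,0,0],"grip":0.015},{"offset":[-0.003,0.03,0],"twist":[0,0,0],"grip":0.015},{"offset":[-0.004,0.03,0],"twist":[0,0,0],"grip":0.015}])

```text
time: 4.9
tcp_pos: [0.5364, -0.1791, 0.2097]
eef_rot: [0.0, 1.0, 0.005, -0.0]
ft_force: [0.4, -0.3, -1.0]
grip_width: 0.344
gripper_force: 39.8
```

>>> arm_command(rows=[{"offset":[-0.003,0.03,0],"twist":[0,0,0],"grip":0.015},{"offset":[-0.003,0.03,0],"twist":[0,0,0],"grip":0.015},{"offset":[-0.003,0.03,0],"twist":[0,0,0],"grip":0.015},{"offset":[-0.003,0.03,0],"twist":[0,0,0],"grip":0.015},{"offset":[-0.003,0.03,0],"twist":[0,0,0],"grip":0.015},{"offset":[-0.003,0.03,0],"twist":[0,0,0],"grip":0.015},{"offset":[-0.003,0.025,0],"twist":[0,0,0],"grip":0.015},{"offset":[0,0.015,0],"twist":[0,0,0],"grip":0.015}])

```text
time: 5.7
tcp_pos: [0.5166, -0.4002, 0.2093]
eef_rot: [-0.0, 1.0, 0.004, -0.0]
ft_force: [0.5, 0.4, -1.1]
grip_width: 0.343
gripper_force: 39.8
```

```bash
python3 -c "
from h import *
st(); snap('side','s1'); snap('top','t1'); st()
a=cv2.imread('pics/s1.png')[60:260,250:550]; b=cv2.imread('pics/t1.png')[130:330,300:600]
cv2.imwrite('pics/z1.png',cv2.resize(np.hstack([a,b]),(800,267)))
"
```

```text
t 5.7 tcp [ 0.5166 -0.4002  0.2093] 
R [[1.0, 0.008, -0.001], [0.008, -1.0, 0.0], [-0.001, -0.0, -1.0]] j [-0.66  0.55  0.45  1.47 -0.    2.47] F [ 0.5  0.4 -1.1] g 0.343 39.8
t 5.8 tcp [ 0.5168 -0.4     0.2089] 
R [[1.0, 0.007, -0.001], [0.007, -1.0, 0.0], [-0.001, -0.0, -1.0]] j [-0.66  0.56  0.45  1.46 -0.    2.48] F [ 0.9 -0.4 -2. ] g 0.344 39.9
```

View pics/z1.png

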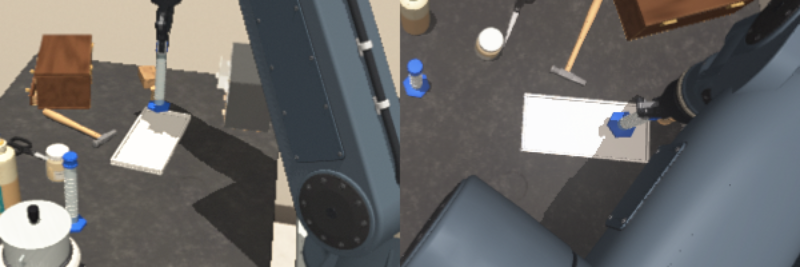

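The cylinder hangs upright over the tray's far end, so I'll lower it.

>>> arm_command(rows=[{"offset":[0,0,0.02],"twist":[0,0,0],"grip":0.015},{"offset":[0,0,0.02],"twist":[0,0,0],"grip":0.015},{"offset":[0,0,0.015],"twist":[0,0,0],"grip":0.015},{"offset":[0,0,0.005],"twist":[0,0,0],"grip":0.015},{"offset":[0,0,0],"twist":[0,0,0],"grip":0.015}])

```text
time: 6.3
tcp_pos: [0.5175, -0.3971, 0.1495]
eef_rot: [-0.0, 1.0, 0.005, -0.001]
ft_force: [0.3, -0.4, -1.4]
grip_width: 0.344
gripper_force: 39.9
```

>>> arm_command(rows=[{"offset":[0,0,0.002],"twist":[0,0,0],"grip":0.015},{"offset":[0,0,0],"twist":[0,0,0],"grip":0.015}])

```text
time: 6.5
tcp_pos: [0.5183, -0.3976, 0.1486]
eef_rot: [0.0, 1.0, 0.005, 0.0]
ft_force: [0.6, 1.2, -1.6]
grip_width: 0.344
gripper_force: 39.9
```

>>> arm_command(rows=[{"offset":[0,0,0.002],"twist":[0,0,0],"grip":0.015},{"offset":[0,0,0],"twist":[0,0,0],"grip":0.015}])

```text
time: 6.7
tcp_pos: [0.5183, -0.3976, 0.1464]
eef_rot: [0.0, 1.0, 0.005, 0.0]
ft_force: [0.2, -0.1, -0.1]
grip_width: 0.348
gripper_force: 40.0
```

```bash
python3 -c "
from h import *
st(); im=snap('side','s2'); st()
cv2.imwrite('pics/z2.png',cv2.resize(im[60:210,280:480,::-1],(800,600)))
"
```

```text
t 6.7 tcp [ 0.5183 -0.3976  0.1464] 
R [[1.0, 0.01, 0.001], [0.01, -1.0, -0.0], [0.001, 0.0, -1.0]] j [-0.65  0.55  0.29  1.31  0.    2.48] F [ 0.2 -0.1 -0.1] g 0.348 40.0
t 6.75 tcp [ 0.5182 -0.3976  0.1464] 
R [[1.0, 0.01, 0.001], [0.01, -1.0, -0.0], [0.001, 0.0, -1.0]] j [-0.65  0.56  0.29  1.31  0.    2.48] F [-0.1  0.4  1.8] g 0.342 40.1
```

View pics/z2.png

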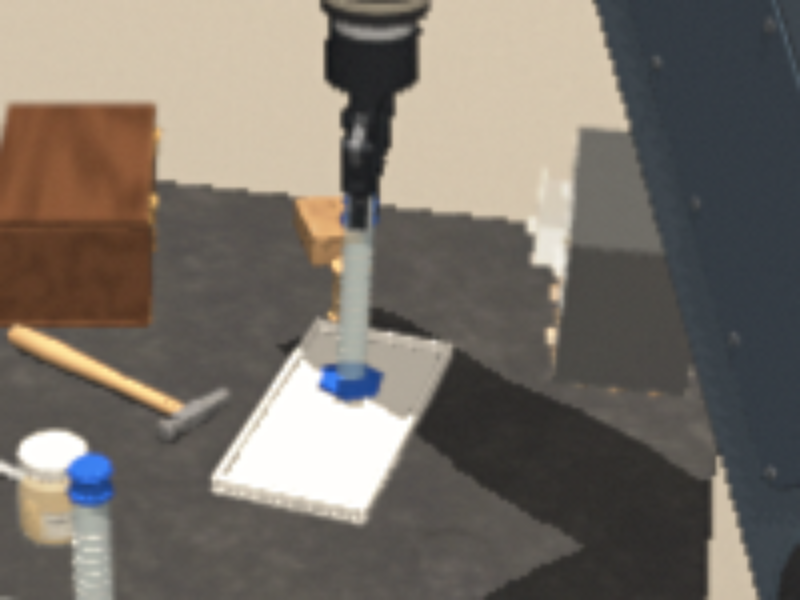

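The foot is on the tray floor, upright, and its weight has transferred. I'll release and go up.

>>> arm_command(newtons=20, rows=[{"offset":[0,0,0],"twist":[0,0,0],"grip":0.03},{"offset":[0,0,0],"twist":[0,0,0],"grip":0.035},{"offset":[0,0,0],"twist":[0,0,0],"grip":0.045},{"offset":[0,0,0],"twist":[0,0,0],"grip":0.055},{"offset":[0,0,0],"twist":[0,0,0],"grip":0.055},{"offset":[0,0,0],"twist":[0,0,0],"grip":0.055}])

```text
time: 7.35
tcp_pos: [0.518, -0.3975, 0.146]
eef_rot: [-0.0, 1.0, 0.005, 0.0]
ft_force: [0.3, -0.1, 0.1]
grip_width: 0.642
gripper_force: 0.0
```

>>> arm_command(rows=[{"offset":[0,0,-0.02],"twist":[0,0,0],"grip":0.055},{"offset":[0,0,-0.03],"twist":[0,0,0],"grip":0.055},{"offset":[0,0,-0.03],"twist":[0,0,0],"grip":0.055},{"offset":[0,0,-0.03],"twist":[0,0,0],"grip":0.055},{"offset":[0,0,-0.03],"twist":[0,0,0],"grip":0.055},{"offset":[0,0,0],"twist":[0,0,-0.14],"grip":0.055},{"offset":[0,0,0],"twist":[0,0,-0.14],"grip":0.055},{"offset":[0,0,0],"twist":[0,0,-0.14],"grip":0.055}])

```text
time: 8.15
tcp_pos: [0.5181, -0.3976, 0.2861]
eef_rot: [0.0, 0.976, 0.216, 0.0]
ft_force: [0.2, 0.4, 0.2]
grip_width: 0.641
gripper_force: 0.0
```

>>> arm_command(rows=[{"offset":[0,0,0],"twist":[0,0,-0.14],"grip":0.055},{"offset":[0,0,0],"twist":[0,0,-0.14],"grip":0.055},{"offset":[0,0,0],"twist":[0,0,-0.14],"grip":0.055},{"offset":[0,0,0],"twist":[0,0,-0.14],"grip":0.055},{"offset":[0,0,0],"twist":[0,0,-0.14],"grip":0.055},{"offset":[0,0,0],"twist":[0,0,-0.14],"grip":0.055},{"offset":[0,0,0],"twist":[0,0,-0.14],"grip":0.055},{"offset":[0,0,0],"twist":[0,0,-0.14],"grip":0.055}])

```text
time: 8.95
tcp_pos: [0.518, -0.3975, 0.286]
eef_rot: [-0.0, 0.712, 0.702, -0.0]
ft_force: [-0.5, 0.0, -0.0]
grip_width: 0.646
gripper_force: 0.0
```

```bash
python3 -c "
from m import *
st(); im=snap('side','s3')
h=hsv(im); m=(h[...,0]>100)&(h[...,0]<128)&(h[...,1]>150)&(h[...,2]>70)
for b in blobs(m): print(b, ground('side',[b[0]],.175)[0].round(3), ground('side',[b[0]],.012)[0].round(3))
"
```

```text
t 8.95 tcp [ 0.518  -0.3975  0.286 ] 
R [[0.015, 1.0, -0.0], [1.0, -0.015, 0.0], [0.0, -0.0, -1.0]] j [-0.65  0.59  0.7   1.68 -0.    0.93] F [-0.5  0.  -0. ] g 0.646 0.0
([369.7, 112.7], 61, [366, 109, 8, 9]) [ 0.519 -0.395  0.175] [ 0.571 -0.723  0.012]
([367.0, 155.5], 69, [360, 151, 15, 9]) [ 0.477 -0.122  0.175] [ 0.519 -0.387  0.012]
([246.3, 157.3], 29, [245, 153, 4, 9]) [ 0.811 -0.026  0.175] [ 0.93  -0.269  0.012]
([302.4, 179.5], 107, [297, 174, 11, 12]) [0.621 0.042 0.175] [ 0.696 -0.185  0.012]
([308.6, 228.3], 83, [303, 221, 12, 13]) [0.548 0.231 0.175] [0.606 0.047 0.012]
([214.8, 253.1], 53, [211, 250, 9, 7]) [0.724 0.365 0.175] [0.822 0.212 0.012]
```

>>> arm_command(rows=[{"offset":[0.03,0.009,0],"twist":[0,0,0],"grip":0.055},{"offset":[0.044,0.01,0],"twist":[0,0,0],"grip":0.055},{"offset":[0.044,0.01,0],"twist":[0,0,0],"grip":0.055},{"offset":[0.044,0.01,0],"twist":[0,0,0],"grip":0.055},{"offset":[0.044,0.01,0],"twist":[0,0,0],"grip":0.055},{"offset":[0.044,0.01,0],"twist":[0,0,0],"grip":0.055},{"offset":[0.044,0.01,0],"twist":[0,0,0],"grip":0.055},{"offset":[0.044,0.01,0],"twist":[0,0,0],"grip":0.055}])

```text
time: 9.8
tcp_pos: [0.6042, -0.0594, 0.2862]
eef_rot: [0.0, 0.716, 0.698, 0.0]
ft_force: [0.8, -1.1, 0.4]
grip_width: 0.64
gripper_force: 0.0
```

>>> arm_command(rows=[{"offset":[0.044,0.01,0],"twist":[0,0,0],"grip":0.055},{"offset":[0.035,0.007,0],"twist":[0,0,0],"grip":0.055},{"offset":[0.019,0.003,0],"twist":[0,0,0],"grip":0.055},{"offset":[0,0,0],"twist":[0,0,0],"grip":0.055},{"offset":[0,0,0],"twist":[0,0,0],"grip":0.055}])

```text
time: 10.3
tcp_pos: [0.6261, 0.0363, 0.2859]
eef_rot: [0.0, 0.715, 0.699, -0.0]
ft_force: [-0.1, 0.1, 0.5]
grip_width: 0.643
gripper_force: 0.0
```

```bash
python3 -c "
from h import *
st()"
```

```text
t 10.3 tcp [0.6261 0.0363 0.2859] 
R [[0.022, 1.0, -0.0], [1.0, -0.022, -0.0], [-0.0, -0.0, -1.0]] j [ 0.06  0.51  0.58  1.63 -0.    1.65] F [-0.1  0.1  0.5] g 0.643 0.0
```

>>> arm_command(rows=[{"offset":[0.0008,-0.003,0],"twist":[0,0,0],"grip":0.055},{"offset":[0,0,0.03],"twist":[0,0,0],"grip":0.055},{"offset":[0,0,0.03],"twist":[0,0,0],"grip":0.055},{"offset":[0,0,0.03],"twist":[0,0,0],"grip":0.055},{"offset":[0,0,0.03],"twist":[0,0,0],"grip":0.055},{"offset":[0,0,0.015],"twist":[0,0,0],"grip":0.055},{"offset":[0,0,0.01],"twist":[0,0,0],"grip":0.055},{"offset":[0,0,0],"twist":[0,0,0],"grip":0.055}])

```text
time: 11.1
tcp_pos: [0.6224, 0.0365, 0.1403]
eef_rot: [-0.0, 0.715, 0.699, -0.001]
ft_force: [-0.6, 0.5, 0.8]
grip_width: 0.643
gripper_force: 0.0
```

>>> arm_command(newtons=40, rows=[{"offset":[0,0,0],"twist":[0,0,0],"grip":0.04},{"offset":[0,0,0],"twist":[0,0,0],"grip":0.033},{"offset":[0,0,0],"twist":[0,0,0],"grip":0.029},{"offset":[0,0,0],"twist":[0,0,0],"grip":0.025},{"offset":[0,0,0],"twist":[0,0,0],"grip":0.015},{"offset":[0,0,0],"twist":[0,0,0],"grip":0.015}])

```text
time: 11.7
tcp_pos: [0.6241, 0.0372, 0.1424]
eef_rot: [0.001, 0.715, 0.7, 0.001]
ft_force: [1.2, -0.7, 7.7]
grip_width: 0.343
gripper_force: 38.9
```

>>> arm_command(rows=[{"offset":[0,0,-0.01],"twist":[0,0,0],"grip":0.015},{"offset":[0,0,-0.02],"twist":[0,0,0],"grip":0.015},{"offset":[0,0,-0.02],"twist":[0,0,0],"grip":0.015},{"offset":[0,0,-0.02],"twist":[0,0,0],"grip":0.015},{"offset":[0,0,0],"twist":[0,0,0],"grip":0.015},{"offset":[0,0,0],"twist":[0,0,0],"grip":0.015}])

```text
time: 12.3
tcp_pos: [0.6233, 0.0373, 0.211]
eef_rot: [0.0, 0.714, 0.7, 0.0]
ft_force: [-0.7, -0.6, -3.1]
grip_width: 0.344
gripper_force: 39.9
```

```bash
python3 -c "
from m import *
st(); im=snap('side','s4')
h=hsv(im); m=(h[...,0]>100)&(h[...,0]<128)&(h[...,1]>150)&(h[...,2]>70)
for b in blobs(m): print(b)
"
```

```text
t 12.3 tcp [0.6233 0.0373 0.211 ] 
R [[0.021, 1.0, 0.0], [1.0, -0.021, 0.0], [0.0, 0.0, -1.0]] j [0.06 0.48 0.34 1.43 0.   1.65] F [-0.7 -0.6 -3.1] g 0.344 39.9
([369.6, 112.6], 62, [366, 109, 8, 9])
([246.3, 157.3], 29, [245, 153, 4, 9])
([300.8, 158.2], 107, [296, 153, 10, 12])
([367.1, 155.6], 68, [360, 152, 15, 8])
([303.5, 209.7], 165, [293, 203, 22, 13])
([214.8, 253.1], 53, [211, 250, 9, 7])
```

>>> arm_command(rows=[{"offset":[-0.016,-0.005,0],"twist":[0,0,0],"grip":0.015},{"offset":[-0.03,-0.009,0],"twist":[0,0,0],"grip":0.015},{"offset":[-0.03,-0.009,0],"twist":[0,0,0],"grip":0.015},{"offset":[-0.03,-0.009,0],"twist":[0,0,0],"grip":0.015},{"offset":[-0.03,-0.009,0],"twist":[0,0,0],"grip":0.015},{"offset":[-0.03,-0.009,0],"twist":[0,0,0],"grip":0.015},{"offset":[-0.03,-0.009,0],"twist":[0,0,0],"grip":0.015},{"offset":[-0.03,-0.009,0],"twist":[0,0,0],"grip":0.015}])

```text
time: 13.15
tcp_pos: [0.5489, -0.1889, 0.2102]
eef_rot: [-0.001, 0.715, 0.7, -0.0]
ft_force: [0.6, -0.2, -2.7]
grip_width: 0.343
gripper_force: 39.9
```

>>> arm_command(rows=[{"offset":[-0.03,-0.007,0],"twist":[0,0,0],"grip":0.015},{"offset":[-0.03,-0.007,0],"twist":[0,0,0],"grip":0.015},{"offset":[-0.02,-0.005,0],"twist":[0,0,0],"grip":0.015},{"offset":[-0.01,-0.002,0],"twist":[0,0,0],"grip":0.015},{"offset":[0,0,0],"twist":[0,0,0],"grip":0.015},{"offset":[0,0,0.025],"twist":[0,0,0],"grip":0.015},{"offset":[0,0,0.02],"twist":[0,0,0],"grip":0.015},{"offset":[0,0,0],"twist":[0,0,0],"grip":0.015}])

```text
time: 13.95
tcp_pos: [0.5263, -0.2751, 0.1634]
eef_rot: [-0.002, 0.714, 0.7, -0.001]
ft_force: [-0.2, -0.4, -2.6]
grip_width: 0.339
gripper_force: 40.1
```

```bash
python3 -c "
from m import *
st(); im=snap('side','s5')
h=hsv(im); m=(h[...,0]>100)&(h[...,0]<128)&(h[...,1]>150)&(h[...,2]>70)
for b in blobs(m): print(b)
"
```

```text
t 13.95 tcp [ 0.5263 -0.2751  0.1634] 
R [[0.02, 1.0, -0.004], [1.0, -0.02, 0.002], [0.002, -0.004, -1.0]] j [-0.48  0.43  0.13  1.28  0.    1.11] F [-0.2 -0.4 -2.6] g 0.339 40.1
([360.5, 124.3], 75, [357, 120, 8, 10])
([246.3, 157.3], 29, [245, 153, 4, 9])
([369.3, 156.3], 47, [365, 153, 10, 7])
([358.8, 169.6], 87, [351, 165, 17, 9])
([214.8, 253.1], 53, [211, 250, 9, 7])
```

Expected contact is at about 0.147. I'll creep down.

>>> arm_command(rows=[{"offset":[0,0,0.01],"twist":[0,0,0],"grip":0.015},{"offset":[0,0,0.003],"twist":[0,0,0],"grip":0.015},{"offset":[0,0,0],"twist":[0,0,0],"grip":0.015}])

```text
time: 14.3
tcp_pos: [0.5275, -0.2767, 0.1529]
eef_rot: [-0.0, 0.714, 0.7, -0.0]
ft_force: [-0.5, -0.5, -1.8]
grip_width: 0.336
gripper_force: 40.1
```

>>> arm_command(rows=[{"offset":[0,0,0.002],"twist":[0,0,0],"grip":0.015},{"offset":[0,0,0],"twist":[0,0,0],"grip":0.015}])

```text
time: 14.5
tcp_pos: [0.5276, -0.2769, 0.1511]
eef_rot: [0.0, 0.715, 0.7, 0.0]
ft_force: [-0.9, 0.1, -2.2]
grip_width: 0.343
gripper_force: 40.1
```

>>> arm_command(rows=[{"offset":[0,0,0.0015],"twist":[0,0,0],"grip":0.015},{"offset":[0,0,0],"twist":[0,0,0],"grip":0.015}])

```text
time: 14.7
tcp_pos: [0.5275, -0.2769, 0.1495]
eef_rot: [-0.0, 0.715, 0.7, 0.0]
ft_force: [1.0, 0.0, -1.6]
grip_width: 0.343
gripper_force: 40.1
```

>>> arm_command(rows=[{"offset":[0,0,0.002],"twist":[0,0,0],"grip":0.015},{"offset":[0,0,0],"twist":[0,0,0],"grip":0.015}])

```text
time: 14.9
tcp_pos: [0.5277, -0.277, 0.1475]
eef_rot: [0.0, 0.715, 0.7, 0.0]
ft_force: [0.4, 0.1, -1.7]
grip_width: 0.343
gripper_force: 40.2
```

>>> arm_command(rows=[{"offset":[0,0,0.001],"twist":[0,0,0],"grip":0.015},{"offset":[0,0,0],"twist":[0,0,0],"grip":0.015}])

```text
time: 15.1
tcp_pos: [0.5281, -0.2771, 0.1473]
eef_rot: [0.001, 0.714, 0.7, 0.0]
ft_force: [0.5, 0.7, 7.0]
grip_width: 0.341
gripper_force: 41.1
```

>>> arm_command(newtons=20, rows=[{"offset":[0,0,0],"twist":[0,0,0],"grip":0.03},{"offset":[0,0,0],"twist":[0,0,0],"grip":0.035},{"offset":[0,0,0],"twist":[0,0,0],"grip":0.045},{"offset":[0,0,0],"twist":[0,0,0],"grip":0.055},{"offset":[0,0,0],"twist":[0,0,0],"grip":0.055},{"offset":[0,0,0],"twist":[0,0,0],"grip":0.055}])

```text
time: 15.7
tcp_pos: [0.5275, -0.2768, 0.1464]
eef_rot: [-0.0, 0.714, 0.7, -0.0]
ft_force: [0.3, 0.9, 0.5]
grip_width: 0.645
gripper_force: 0.0
```

>>> arm_command(rows=[{"offset":[0,0,-0.02],"twist":[0,0,0],"grip":0.055},{"offset":[0,0,-0.03],"twist":[0,0,0],"grip":0.055},{"offset":[0,0,-0.03],"twist":[0,0,0],"grip":0.055},{"offset":[0,0,-0.03],"twist":[0,0,0],"grip":0.055},{"offset":[0,0,-0.03],"twist":[0,0,0],"grip":0.055},{"offset":[0,0,0],"twist":[0,0,0],"grip":0.055}])

```text
time: 16.3
tcp_pos: [0.5286, -0.2774, 0.2904]
eef_rot: [0.003, 0.714, 0.7, 0.001]
ft_force: [-0.6, 0.7, -0.9]
grip_width: 0.642
gripper_force: 0.0
```

```bash
python3 -c "
from m import *
st(); im=snap('side','s6')
h=hsv(im); m=(h[...,0]>100)&(h[...,0]<128)&(h[...,1]>150)&(h[...,2]>70)
for b in blobs(m): print(b,ground('side',[b[0]],.175)[0].round(3), ground('side',[b[0]],.012)[0].round(3))
t=snap('top','t6')
cv2.imwrite('pics/z6.png',np.vstack([cv2.resize(im[60:360,200:500,::-1],(400,400)),cv2.resize(t[100:300,150:550,::-1],(400,200))]))
find('top',['lid_knob','scoop_grip','scoop_mouth']); find('side',['lid_knob','scoop_grip','scoop_mouth'])
x0,y0,x1,y1=(262,205,290,230); mm=np.zeros((400,640),bool); mm[y0:y1,x0:x1]=im[y0:y1,x0:x1].max(2)<70; print(blobs(mm))
"
```

```text
t 16.3 tcp [ 0.5286 -0.2774  0.2904] 
R [[0.021, 1.0, 0.005], [1.0, -0.021, -0.003], [-0.002, 0.005, -1.0]] j [-0.48  0.43  0.46  1.59 -0.    1.11] F [-0.6  0.7 -0.9] g 0.642 0.0
([369.8, 112.7], 60, [366, 109, 8, 9]) [ 0.519 -0.395  0.175] [ 0.57  -0.723  0.012]
([360.2, 128.6], 78, [356, 124, 9, 10]) [ 0.528 -0.277  0.175] [ 0.581 -0.578  0.012]
([246.3, 157.3], 30, [245, 153, 4, 9]) [ 0.811 -0.026  0.175] [ 0.93  -0.269  0.012]
([369.0, 156.3], 51, [364, 153, 11, 7]) [ 0.471 -0.12   0.175] [ 0.511 -0.384  0.012]
([358.4, 172.9], 86, [351, 168, 16, 9]) [ 0.483 -0.027  0.175] [ 0.526 -0.27   0.012]
([214.8, 253.1], 53, [211, 250, 9, 7]) [0.724 0.365 0.175] [0.822 0.212 0.012]
top lid_knob 0.67 [0.649 0.177 0.121] [261. 177.]
top scoop_grip 0.92 [0.455 0.326 0.034] [212. 251.]
top scoop_grip 0.67 [0.758 0.034 0.156] [312. 134.]
top scoop_mouth 0.91 [0.461 0.328 0.034] [212. 249.]
side lid_knob 0.61 [0.648 0.197 0.121] [275. 230.]
side scoop_grip 0.68 [0.461 0.303 0.039] [337. 298.]
side scoop_mouth 0.6 [0.462 0.303 0.035] [336. 299.]
[([274.6, 219.6], 86, [271, 214, 8, 13])]
```

View pics/z6.png

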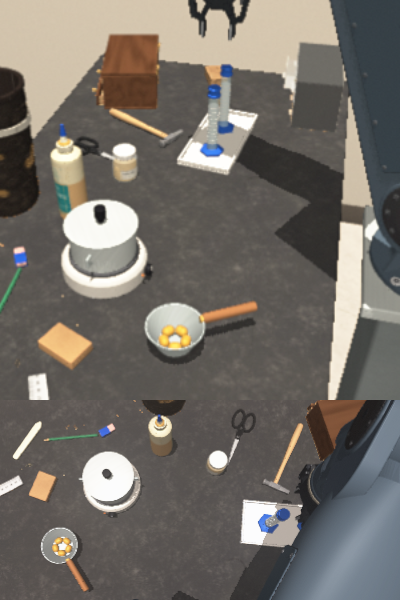

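Both cylinders stand in the tray: side-view stoppers at (370,113) and (360,129), feet inside it. The lid and scoop haven't moved. Next is the lid.

>>> arm_command(rows=[{"offset":[0.03,0.007,0],"twist":[0,0,0],"grip":0.055},{"offset":[0.045,0.011,0],"twist":[0,0,0],"grip":0.055},{"offset":[0.045,0.011,0],"twist":[0,0,0],"grip":0.055},{"offset":[0.045,0.011,0],"twist":[0,0,0],"grip":0.055},{"offset":[0.045,0.011,0],"twist":[0,0,0],"grip":0.055},{"offset":[0.045,0.011,0],"twist":[0,0,0],"grip":0.055},{"offset":[0.045,0.011,0],"twist":[0,0,0],"grip":0.055},{"offset":[0.045,0.011,0],"twist":[0,0,0],"grip":0.055}])

```text
time: 17.5
tcp_pos: [0.6187, 0.0682, 0.2863]
eef_rot: [-0.0, 0.714, 0.7, -0.0]
ft_force: [0.2, -0.3, 1.2]
grip_width: 0.643
gripper_force: 0.0
```

>>> arm_command(rows=[{"offset":[0.045,0.011,0],"twist":[0,0,0],"grip":0.055},{"offset":[0.045,0.011,0],"twist":[0,0,0],"grip":0.055},{"offset":[0.029,0.006,0],"twist":[0,0,0],"grip":0.055},{"offset":[0,0,0],"twist":[0,0,0],"grip":0.055},{"offset":[0,0,0],"twist":[0,0,0],"grip":0.055}])

```text
time: 18.0
tcp_pos: [0.6492, 0.1852, 0.2857]
eef_rot: [-0.0, 0.714, 0.7, -0.0]
ft_force: [-0.5, -1.1, 0.6]
grip_width: 0.642
gripper_force: 0.0
```

```bash
python3 -c "
from h import *
st()"
```

```text
t 18.0 tcp [0.6492 0.1852 0.2857] 
R [[0.02, 1.0, -0.001], [1.0, -0.02, -0.0], [-0.0, -0.001, -1.0]] j [ 0.28  0.66  0.83  1.74 -0.    1.87] F [-0.5 -1.1  0.6] g 0.642 0.0
```

>>> arm_command(rows=[{"offset":[0,0.0005,0.03],"twist":[0,0,0],"grip":0.055},{"offset":[0,0,0.03],"twist":[0,0,0],"grip":0.055},{"offset":[0,0,0.03],"twist":[0,0,0],"grip":0.055},{"offset":[0,0,0.03],"twist":[0,0,0],"grip":0.055},{"offset":[0,0,0.016],"twist":[0,0,0],"grip":0.055},{"offset":[0,0,0],"twist":[0,0,0],"grip":0.055}])

```text
time: 18.6
tcp_pos: [0.6483, 0.1828, 0.1485]
eef_rot: [-0.001, 0.715, 0.699, -0.002]
ft_force: [0.0, 0.9, 0.6]
grip_width: 0.644
gripper_force: 0.0
```

>>> arm_command(newtons=40, rows=[{"offset":[0,0,0],"twist":[0,0,0],"grip":0.04},{"offset":[0,0,0],"twist":[0,0,0],"grip":0.03},{"offset":[0,0,0],"twist":[0,0,0],"grip":0.025},{"offset":[0,0,0],"twist":[0,0,0],"grip":0.015},{"offset":[0,0,0],"twist":[0,0,0],"grip":0.012},{"offset":[0,0,0],"twist":[0,0,0],"grip":0.012}])

```text
time: 19.2
tcp_pos: [0.6498, 0.1848, 0.1507]
eef_rot: [0.0, 0.714, 0.7, 0.0]
ft_force: [-0.5, -0.7, 0.6]
grip_width: 0.142
gripper_force: 0.0
```

>>> arm_command(rows=[{"offset":[0,0,-0.01],"twist":[0,0,0],"grip":0.012},{"offset":[0,0,-0.02],"twist":[0,0,0],"grip":0.012},{"offset":[0,0,-0.02],"twist":[0,0,0],"grip":0.012},{"offset":[0,0,-0.02],"twist":[0,0,0],"grip":0.012},{"offset":[0,0,0],"twist":[0,0,0],"grip":0.012},{"offset":[0,0,0],"twist":[0,0,0],"grip":0.012}])

```text
time: 19.8
tcp_pos: [0.65, 0.1848, 0.221]
eef_rot: [0.0, 0.714, 0.7, 0.0]
ft_force: [-0.0, -1.0, -0.5]
grip_width: 0.141
gripper_force: 0.0
```

```bash
python3 -c "
from h import *
im=snap('side','s7');t=snap('top','t7')
cv2.imwrite('pics/z7.png',np.hstack([cv2.resize(im[130:330,200:400,::-1],(400,400)),cv2.resize(t[100:300,190:390,::-1],(400,400))]))
st()"
```

```text
t 19.9 tcp [0.6495 0.1846 0.2199] 
R [[0.021, 1.0, -0.001], [1.0, -0.021, -0.0], [-0.0, -0.001, -1.0]] j [ 0.28  0.61  0.58  1.53 -0.    1.87] F [ 0.3 -1.  -0.5] g 0.139 0.0
```

View pics/z7.png

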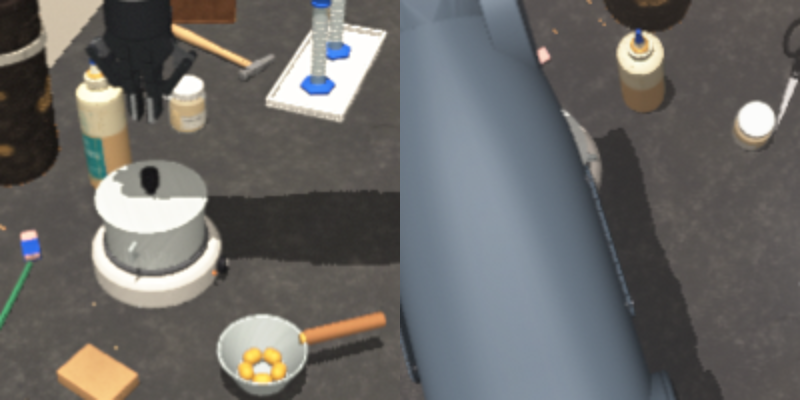

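The fingers closed without holding the knob: it's still at side (275,220) and they sit above it. I'll check its height and go lower.

```bash
python3 -c "
from m import *
print(tri((256.7,173.6),(274.6,219.6)), px('side',[[.65,.1845,.144],[.65,.1845,.155],[.65,.1845,.133],[.6495,.1846,.2199],[.6495,.1846,.2009]]).round(1).tolist())
im=cv2.imread('pics/s7.png'); print([b for b in blobs(im.max(2)<70,30) if 255<b[0][0]<295 and 170<b[0][1]<240])
im=cv2.imread('pics/s0.png') if 0 else cv2.imread('pics/side0.png'); print([b for b in blobs(im.max(2)<70,30) if 255<b[0][0]<295 and 170<b[0][1]<240])
cv2.imwrite('pics/z8.png',cv2.resize(cv2.imread('pics/s7.png')[150:250,220:340],(720,600),interpolation=cv2.INTER_CUBIC))
"
```

```text
(array([0.6516, 0.1847, 0.1434]), [0.0007, 0.0007]) [[275.0, 219.4], [274.7, 216.0], [275.2, 222.8], [273.1, 194.9], [273.6, 201.2]]
[([274.6, 219.3], 95, [271, 213, 8, 14])]
[([274.6, 219.6], 86, [271, 214, 8, 13])]
```

View pics/z8.png

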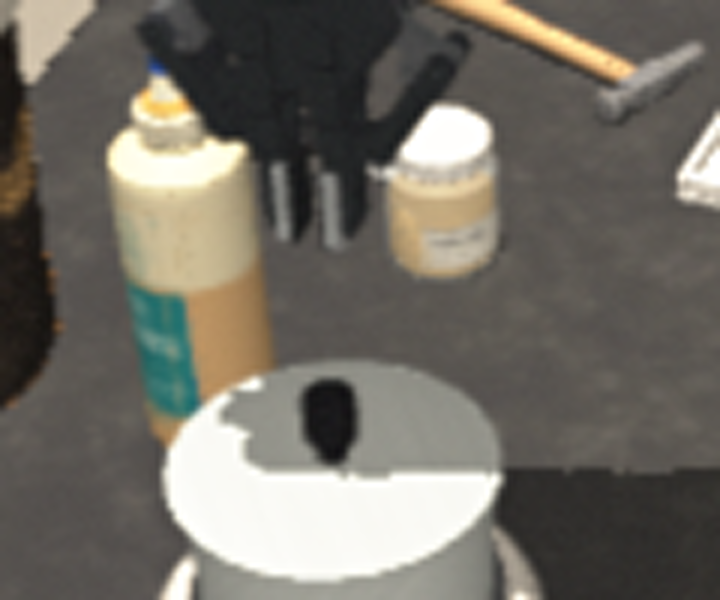

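The fingertips appear at about (272,191) in the side view, well above their predicted position of (273.6,201). I'll quantify this offset using the two views.

```bash
python3 -c "
from m import *
def zat(uv,p):
    zs=np.arange(.0,.4,.001); q=px('side',np.c_[np.tile(p[:2],(len(zs),1)),zs]); i=np.argmin(abs(q[:,1]-uv[1])); return zs[i],q[i]
print(zat((271.8,190.8),(.6495,.1846)),'tcp .220')
print(zat((363.5,88),(.5286,-.2774)),'tcp .290')
st()"
```

```text
(np.float64(0.232), array([272.73690116, 190.81327131])) tcp .220
(np.float64(0.312), array([361.83165245,  87.97347013])) tcp .290
t 19.9 tcp [0.6495 0.1846 0.2199] 
R [[0.021, 1.0, -0.001], [1.0, -0.021, -0.0], [-0.0, -0.001, -1.0]] j [ 0.28  0.61  0.58  1.53 -0.    1.87] F [ 0.3 -1.  -0.5] g 0.139 0.0
```

The true fingertips sit about 31 mm farther back along the tool than the reported TCP implies, and this holds in both pictures. I'll retry the knob that much lower.

>>> arm_command(rows=[{"offset":[0,0,0],"twist":[0,0,0],"grip":0.055},{"offset":[0,0,0],"twist":[0,0,0],"grip":0.055},{"offset":[0,0,0],"twist":[0,0,0],"grip":0.055},{"offset":[0,0,0.03],"twist":[0,0,0],"grip":0.055},{"offset":[0,0,0.03],"twist":[0,0,0],"grip":0.055},{"offset":[0,0,0.02],"twist":[0,0,0],"grip":0.055},{"offset":[0,0,0.01],"twist":[0,0,0],"grip":0.055},{"offset":[0,0,0.005],"twist":[0,0,0],"grip":0.055}])

```text
time: 20.7
tcp_pos: [0.6494, 0.1846, 0.1249]
eef_rot: [-0.0, 0.715, 0.7, -0.0]
ft_force: [-0.2, -1.3, 0.3]
grip_width: 0.643
gripper_force: 0.0
```

>>> arm_command(rows=[{"offset":[0,0,0.004],"twist":[0,0,0],"grip":0.055},{"offset":[0,0,0.004],"twist":[0,0,0],"grip":0.055},{"offset":[0,0,0],"twist":[0,0,0],"grip":0.055}])

```text
time: 21.0
tcp_pos: [0.6499, 0.1847, 0.1177]
eef_rot: [0.0, 0.714, 0.7, 0.0]
ft_force: [-0.1, 0.4, -0.2]
grip_width: 0.647
gripper_force: 0.0
```

>>> arm_command(newtons=40, rows=[{"offset":[0,0,0],"twist":[0,0,0],"grip":0.04},{"offset":[0,0,0],"twist":[0,0,0],"grip":0.03},{"offset":[0,0,0],"twist":[0,0,0],"grip":0.025},{"offset":[0,0,0],"twist":[0,0,0],"grip":0.015},{"offset":[0,0,0],"twist":[0,0,0],"grip":0.012},{"offset":[0,0,0],"twist":[0,0,0],"grip":0.012}])

```text
time: 21.6
tcp_pos: [0.6501, 0.1847, 0.1181]
eef_rot: [0.0, 0.715, 0.7, 0.0]
ft_force: [-0.8, -0.3, 5.9]
grip_width: 0.257
gripper_force: 39.4
```

>>> arm_command(rows=[{"offset":[0,0,-0.01],"twist":[0,0,0],"grip":0.012},{"offset":[0,0,-0.02],"twist":[0,0,0],"grip":0.012},{"offset":[0,0,-0.02],"twist":[0,0,0],"grip":0.012},{"offset":[0,0,-0.02],"twist":[0,0,0],"grip":0.012},{"offset":[-0.01,-0.01,0],"twist":[0,0,0],"grip":0.012},{"offset":[-0.03,-0.025,0],"twist":[0,0,0],"grip":0.012},{"offset":[-0.03,-0.025,0],"twist":[0,0,0],"grip":0.012},{"offset":[-0.03,-0.025,0],"twist":[0,0,0],"grip":0.012}])

```text
time: 22.4
tcp_pos: [0.5614, 0.0856, 0.1878]
eef_rot: [-0.0, 0.714, 0.7, -0.0]
ft_force: [0.6, -0.5, -0.5]
grip_width: 0.266
gripper_force: 39.7
```

>>> arm_command(rows=[{"offset":[-0.03,-0.025,0],"twist":[0,0,0],"grip":0.012},{"offset":[-0.03,-0.025,0],"twist":[0,0,0],"grip":0.012},{"offset":[-0.03,-0.025,0],"twist":[0,0,0],"grip":0.012},{"offset":[-0.03,-0.025,0],"twist":[0,0,0],"grip":0.012},{"offset":[-0.02,-0.02,0],"twist":[0,0,0],"grip":0.012},{"offset":[-0.01,-0.01,0],"twist":[0,0,0],"grip":0.012},{"offset":[0,0,0],"twist":[0,0,0],"grip":0.012}])

```text
time: 23.1
tcp_pos: [0.4289, -0.0615, 0.1881]
eef_rot: [0.0, 0.715, 0.699, 0.0]
ft_force: [0.4, 0.6, -1.7]
grip_width: 0.267
gripper_force: 39.7
```

```bash
python3 -c "
from m import *
im=snap('side','s9'); st(); find('side',['lid_knob','scoop_mouth'])
cv2.imwrite('pics/z9.png',im[60:360,200:560,::-1])
"
```

```text
t 23.15 tcp [ 0.4298 -0.0608  0.188 ] 
R [[0.022, 1.0, 0.001], [1.0, -0.022, 0.0], [0.0, 0.001, -1.0]] j [-0.14  0.08 -0.25  1.23  0.    1.45] F [ 0.5  0.4 -1.5] g 0.261 39.7
side lid_knob 0.79 [ 0.424 -0.047  0.189] [382. 168.]
side lid_knob 0.22 [0.484 0.348 0.018] [322. 317.]
side scoop_mouth 0.75 [0.463 0.303 0.033] [336. 300.]
side scoop_mouth 0.16 [ 0.522 -0.382  0.103] [367. 133.]
side scoop_mouth 0.16 [ 0.703 -0.103  0.051] [292. 183.]
```

View pics/z9.png

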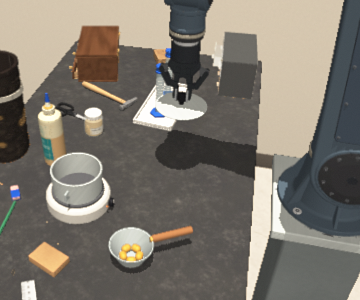

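The lid is held level at about (383,168) and the pot is open. I'll lower it to the worktop.

>>> arm_command(rows=[{"offset":[0,0,0.02],"twist":[0,0,0],"grip":0.012},{"offset":[0,0,0.035],"twist":[0,0,0],"grip":0.012},{"offset":[0,0,0.035],"twist":[0,0,0],"grip":0.012},{"offset":[0,0,0.035],"twist":[0,0,0],"grip":0.012},{"offset":[0,0,0.03],"twist":[0,0,0],"grip":0.012},{"offset":[0,0,0.015],"twist":[0,0,0],"grip":0.012},{"offset":[0,0,0.002],"twist":[0,0,0],"grip":0.012},{"offset":[0,0,0],"twist":[0,0,0],"grip":0.012}])

```text
time: 24.05
tcp_pos: [0.43, -0.0602, 0.0156]
eef_rot: [-0.0, 0.714, 0.7, -0.0]
ft_force: [-0.6, -0.4, -0.8]
grip_width: 0.266
gripper_force: 39.7
```

>>> arm_command(rows=[{"offset":[0,0,0.003],"twist":[0,0,0],"grip":0.012},{"offset":[0,0,0],"twist":[0,0,0],"grip":0.012}])

```text
time: 24.25
tcp_pos: [0.4302, -0.0607, 0.013]
eef_rot: [0.0, 0.714, 0.7, 0.0]
ft_force: [0.0, -0.1, -0.9]
grip_width: 0.267
gripper_force: 39.7
```

>>> arm_command(rows=[{"offset":[0,0,0.002],"twist":[0,0,0],"grip":0.012},{"offset":[0,0,0],"twist":[0,0,0],"grip":0.012}])

```text
time: 24.45
tcp_pos: [0.4297, -0.0608, 0.0107]
eef_rot: [0.0, 0.715, 0.7, 0.0]
ft_force: [0.9, -0.7, -1.3]
grip_width: 0.263
gripper_force: 39.7
```

>>> arm_command(rows=[{"offset":[0,0,0.002],"twist":[0,0,0],"grip":0.012},{"offset":[0,0,0],"twist":[0,0,0],"grip":0.012}])

```text
time: 24.65
tcp_pos: [0.4299, -0.0608, 0.009]
eef_rot: [0.0, 0.715, 0.7, 0.0]
ft_force: [-1.9, -0.5, 8.7]
grip_width: 0.262
gripper_force: 40.8
```

>>> arm_command(newtons=20, rows=[{"offset":[0,0,0],"twist":[0,0,0],"grip":0.03},{"offset":[0,0,0],"twist":[0,0,0],"grip":0.045},{"offset":[0,0,0],"twist":[0,0,0],"grip":0.055},{"offset":[0,0,0],"twist":[0,0,0],"grip":0.055},{"offset":[0,0,-0.02],"twist":[0,0,0],"grip":0.055},{"offset":[0,0,-0.04],"twist":[0,0,0],"grip":0.055},{"offset":[0,0,-0.04],"twist":[0,0,0],"grip":0.055},{"offset":[0,0,-0.04],"twist":[0,0,0],"grip":0.055}])

```text
time: 25.45
tcp_pos: [0.4291, -0.0607, 0.1501]
eef_rot: [-0.0, 0.714, 0.7, -0.0]
ft_force: [1.4, -0.5, -0.1]
grip_width: 0.642
gripper_force: 0.0
```

>>> arm_command(rows=[{"offset":[0,0,-0.04],"twist":[0,0,0],"grip":0.055},{"offset":[0,0,-0.04],"twist":[0,0,0],"grip":0.055},{"offset":[0,0,0],"twist":[0,0,0],"grip":0.055}])

```text
time: 25.75
tcp_pos: [0.4316, -0.061, 0.2331]
eef_rot: [0.003, 0.714, 0.7, 0.002]
ft_force: [0.2, -0.3, -0.7]
grip_width: 0.649
gripper_force: 0.0
```

```bash
python3 -c "
from m import *
st(); t=snap('top','t10'); im=snap('side','s10'); find('side',['lid_knob','scoop_grip','scoop_mouth'])
find('top',['scoop_mouth'])
x0,y0,x1,y1=(345,280,400,310); q=hsv(im)[y0:y1,x0:x1]; mm=np.zeros((400,640),bool); mm[y0:y1,x0:x1]=(q[...,0]<18)&(q[...,1]>110)&(q[...,2]>60); p=np.argwhere(mm)[:,::-1].astype(np.float32); print(cv2.minAreaRect(p))
"
```

```text
t 25.75 tcp [ 0.4316 -0.061   0.2331] 
R [[0.021, 1.0, 0.007], [1.0, -0.021, -0.001], [-0.001, 0.007, -1.0]] j [-0.14  0.07 -0.15  1.34 -0.    1.45] F [ 0.2 -0.3 -0.7] g 0.649 0.0
side lid_knob 0.57 [ 0.426 -0.047  0.009] [376. 219.]
side scoop_grip 0.78 [0.461 0.303 0.037] [337. 298.]
side scoop_grip 0.71 [ 0.703 -0.106  0.049] [292. 183.]
side scoop_mouth 0.58 [0.46  0.306 0.031] [337. 301.]
top scoop_mouth 0.72 [0.453 0.33  0.032] [211. 251.]
((371.85302734375, 293.4117736816406), (7.518603801727295, 41.71612548828125), 75.96376037597656)
```

The lid touched down exactly at the expected height, and the scoop is unmoved: grip point about (0.389,0.280), heading about 32.7°. I'll go there and turn the tool across the handle.

>>> arm_command(rows=[{"offset":[0.03,-0.005,0],"twist":[0,0,0],"grip":0.055},{"offset":[0.045,-0.007,0],"twist":[0,0,0],"grip":0.055},{"offset":[0.045,-0.007,0],"twist":[0,0,0],"grip":0.055},{"offset":[0.045,-0.007,0],"twist":[0,0,0],"grip":0.055},{"offset":[0.045,-0.007,0],"twist":[0,0,0],"grip":0.055},{"offset":[0.045,-0.007,0],"twist":[0,0,0],"grip":0.055},{"offset":[0.045,-0.005,0],"twist":[0,0,0],"grip":0.055},{"offset":[0.04,-0.005,0],"twist":[0,0,0],"grip":0.055}])

```text
time: 26.85
tcp_pos: [0.3857, 0.2822, 0.2277]
eef_rot: [-0.0, 0.714, 0.7, -0.001]
ft_force: [0.9, 0.1, -0.1]
grip_width: 0.646
gripper_force: 0.0
```

>>> arm_command(rows=[{"offset":[0,0,0],"twist":[0,0,-0.135],"grip":0.055},{"offset":[0,0,0],"twist":[0,0,-0.135],"grip":0.055},{"offset":[0,0,0],"twist":[0,0,-0.135],"grip":0.055},{"offset":[0,0,0],"twist":[0,0,-0.135],"grip":0.055},{"offset":[0,0,0],"twist":[0,0,-0.135],"grip":0.055},{"offset":[0,0,0],"twist":[0,0,-0.135],"grip":0.055},{"offset":[0,0,0],"twist":[0,0,-0.135],"grip":0.055},{"offset":[0,0,0],"twist":[0,0,-0.135],"grip":0.055}])

```text
time: 27.65
tcp_pos: [0.3863, 0.28, 0.2276]
eef_rot: [-0.001, 0.25, 0.968, -0.001]
ft_force: [0.0, 0.2, 0.2]
grip_width: 0.644
gripper_force: 0.0
```

>>> arm_command(rows=[{"offset":[0,0,0],"twist":[0,0,-0.135],"grip":0.055},{"offset":[0,0,0],"twist":[0,0,-0.135],"grip":0.055},{"offset":[0,0,0],"twist":[0,0,-0.135],"grip":0.055},{"offset":[0,0,0],"twist":[0,0,-0.135],"grip":0.055},{"offset":[0,0,0],"twist":[0,0,-0.135],"grip":0.055},{"offset":[0,0,0],"twist":[0,0,-0.135],"grip":0.055},{"offset":[0,0,0],"twist":[0,0,-0.135],"grip":0.055},{"offset":[0,0,0],"twist":[0,0,-0.135],"grip":0.055}])

```text
time: 28.45
tcp_pos: [0.3863, 0.28, 0.2276]
eef_rot: [-0.001, -0.283, 0.959, -0.0]
ft_force: [-0.1, 0.3, -0.2]
grip_width: 0.645
gripper_force: 0.0
```

```bash
python3 -c "
from m import *
s=st(); a=np.radians(32.75); d=np.array([.3886,.2796])-s['tcp_pos'][:2]
q=s['eef_rot']; M=R.from_quat([q[1],q[2],q[3],q[0]]).as_matrix(); print('off',(M.T@np.r_[d,0]).round(4),'yaw',np.degrees(np.arctan2(M[1,0],M[0,0])))
J=np.array([[.2082,-.4542,.2145,.21,-.04,1.32],[.5427,-.0637,.2939,.32,.31,1.56],[.5467,-.0742,.1414,.34,-.05,1.18],[.5166,-.4002,.2093,.55,.45,1.47],[.518,-.3975,.286,.59,.7,1.68],[.6261,.0363,.2859,.51,.58,1.63],[.5263,-.2751,.1634,.43,.13,1.28],[.6492,.1852,.2857,.66,.83,1.74],[.4298,-.0608,.188,.08,-.25,1.23],[.4316,-.061,.2331,.07,-.15,1.34]])
r=np.hypot(J[:,0],J[:,1]);u=J[:,3];v=J[:,3]-J[:,4];o=np.ones(len(r));z0=0*o;S,C=np.sin,np.cos
A=np.r_[np.c_[o,z0,S(u),C(u),S(v),C(v)],np.c_[z0,o,C(u),-S(u),C(v),-S(v)]]
x,res,_,_=np.linalg.lstsq(A,np.r_[r,J[:,2]],rcond=None); print(x.round(3),np.abs(A@x-np.r_[r,J[:,2]]).max())
"
```

```text
t 28.45 tcp [0.3863 0.28   0.2276] 
R [[-0.84, -0.543, -0.001], [-0.543, 0.84, -0.001], [0.002, -0.0, -1.0]] j [ 0.63  0.17 -0.06  1.35 -0.    0.05] F [-0.1  0.3 -0.2] g 0.645 0.0
off [-0.0017 -0.0015 -0.    ] yaw -147.12258265824573
[ 0.014 -0.217  0.477 -0.003  0.06   0.387] 0.0031070312226417762
```

>>> arm_command(rows=[{"offset":[-0.0017,-0.0015,0.04],"twist":[0,0,0],"grip":0.055},{"offset":[0,0,0.04],"twist":[0,0,0],"grip":0.055},{"offset":[0,0,0.04],"twist":[0,0,0],"grip":0.055},{"offset":[0,0,0.04],"twist":[0,0,0],"grip":0.055},{"offset":[0,0,0.03],"twist":[0,0,0],"grip":0.055},{"offset":[0,0,0.015],"twist":[0,0,0],"grip":0.055},{"offset":[0,0,0.006],"twist":[0,0,0],"grip":0.055},{"offset":[0,0,0],"twist":[0,0,0],"grip":0.055}])

```text
time: 29.25
tcp_pos: [0.3883, 0.2794, 0.0168]
eef_rot: [-0.001, -0.28, 0.96, -0.0]
ft_force: [-0.2, 0.1, -0.0]
grip_width: 0.641
gripper_force: 0.0
```

>>> arm_command(newtons=40, rows=[{"offset":[0,0,0],"twist":[0,0,0],"grip":0.04},{"offset":[0,0,0],"twist":[0,0,0],"grip":0.03},{"offset":[0,0,0],"twist":[0,0,0],"grip":0.024},{"offset":[0,0,0],"twist":[0,0,0],"grip":0.02},{"offset":[0,0,0],"twist":[0,0,0],"grip":0.016},{"offset":[0,0,0],"twist":[0,0,0],"grip":0.008},{"offset":[0,0,0],"twist":[0,0,0],"grip":0.005}])

```text
time: 29.95
tcp_pos: [0.3889, 0.2799, 0.0176]
eef_rot: [0.0, -0.28, 0.96, 0.0]
ft_force: [-0.9, -0.6, 3.5]
grip_width: 0.19
gripper_force: 39.4
```

>>> arm_command(newtons=100, rows=[{"offset":[0,0,0],"twist":[0,0,0],"grip":0.0},{"offset":[0,0,0],"twist":[0,0,0],"grip":0.0},{"offset":[0,0,0],"twist":[0,0,0],"grip":0.0}])

```text
time: 30.25
tcp_pos: [0.3889, 0.2799, 0.0175]
eef_rot: [-0.0, -0.28, 0.96, -0.0]
ft_force: [-3.5, -1.2, 5.2]
grip_width: 0.168
gripper_force: 97.7
```

```bash
python3 -c "
from h import *
im=snap('side','s11'); st()
cv2.imwrite('pics/z11.png',cv2.resize(im[200:350,270:470,::-1],(600,450),interpolation=cv2.INTER_CUBIC))"
```

```text
t 30.3 tcp [0.3888 0.2798 0.0175] 
R [[-0.843, -0.538, -0.0], [-0.538, 0.843, -0.0], [0.0, 0.0, -1.0]] j [ 0.62  0.3  -0.44  0.82  0.    0.06] F [-2.4 -1.4  5.1] g 0.173 97.7
```

View pics/z11.png

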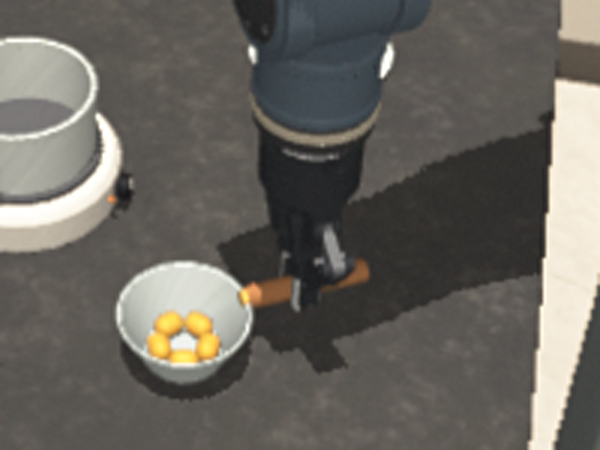

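The handle is held. Lift next.

>>> arm_command(rows=[{"offset":[0,0,-0.005],"twist":[0,0,0],"grip":0.0},{"offset":[0,0,-0.015],"twist":[0,0,0],"grip":0.0},{"offset":[0,0,-0.025],"twist":[0,0,0],"grip":0.0},{"offset":[0,0,-0.03],"twist":[0,0,0],"grip":0.0},{"offset":[0,0,-0.03],"twist":[0,0,0],"grip":0.0},{"offset":[0,0,-0.03],"twist":[0,0,0],"grip":0.0},{"offset":[0,0,-0.03],"twist":[0,0,0],"grip":0.0},{"offset":[0,0,-0.01],"twist":[0,0,0],"grip":0.0}])

```text
time: 31.1
tcp_pos: [0.3898, 0.2805, 0.1952]
eef_rot: [0.002, -0.28, 0.96, 0.001]
ft_force: [0.0, 0.1, -3.5]
grip_width: 0.17
gripper_force: 97.7
```

```bash
python3 -c "
from h import *
im=snap('side','s12'); st()
cv2.imwrite('pics/z12.png',cv2.resize(im[150:300,270:470,::-1],(600,450),interpolation=cv2.INTER_CUBIC))"
```

```text
t 31.15 tcp [0.3899 0.2805 0.1951] 
R [[-0.843, -0.538, 0.003], [-0.538, 0.843, 0.002], [-0.003, 0.0, -1.0]] j [ 0.62  0.17 -0.13  1.26 -0.    0.06] F [-0.2 -0.  -1.7] g 0.173 97.7
```

View pics/z12.png

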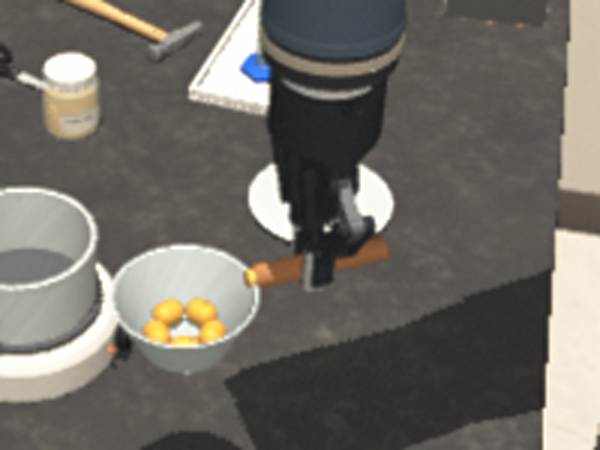

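The scoop hangs level with all five pieces in it. I'll turn it to heading −66° and bring the cup over the pot.

>>> arm_command(rows=[{"offset":[0,0,0],"twist":[0,0,0.08],"grip":0.0},{"offset":[0,0,0],"twist":[0,0,0.12],"grip":0.0},{"offset":[0,0,0],"twist":[0,0,0.12],"grip":0.0},{"offset":[0,0,0],"twist":[0,0,0.12],"grip":0.0},{"offset":[0,0,0],"twist":[0,0,0.12],"grip":0.0},{"offset":[0,0,0],"twist":[0,0,0.12],"grip":0.0},{"offset":[0,0,0],"twist":[0,0,0.12],"grip":0.0},{"offset":[0,0,0],"twist":[0,0,0.12],"grip":0.0}])

```text
time: 31.95
tcp_pos: [0.3884, 0.2795, 0.1909]
eef_rot: [-0.001, 0.177, 0.984, -0.001]
ft_force: [-0.3, -0.9, -2.1]
grip_width: 0.172
gripper_force: 97.7
```

>>> arm_command(rows=[{"offset":[0,0,0],"twist":[0,0,0.12],"grip":0.0},{"offset":[0,0,0],"twist":[0,0,0.12],"grip":0.0},{"offset":[0,0,0],"twist":[0,0,0.12],"grip":0.0},{"offset":[0,0,0],"twist":[0,0,0.12],"grip":0.0},{"offset":[0,0,0],"twist":[0,0,0.12],"grip":0.0},{"offset":[0,0,0],"twist":[0,0,0.12],"grip":0.0},{"offset":[0,0,0],"twist":[0,0,0.08],"grip":0.0},{"offset":[0,0,0],"twist":[0,0,0],"grip":0.0}])

```text
time: 32.75
tcp_pos: [0.3885, 0.2796, 0.1911]
eef_rot: [-0.0, 0.545, 0.838, -0.001]
ft_force: [-1.2, 0.5, -3.9]
grip_width: 0.171
gripper_force: 97.9
```

>>> arm_command(rows=[{"offset":[-0.006,0.015,0],"twist":[0,0,0],"grip":0.0},{"offset":[-0.014,0.03,0],"twist":[0,0,0],"grip":0.0},{"offset":[-0.014,0.03,0],"twist":[0,0,0],"grip":0.0},{"offset":[-0.014,0.03,0],"twist":[0,0,0],"grip":0.0},{"offset":[-0.014,0.03,0],"twist":[0,0,0],"grip":0.0},{"offset":[-0.014,0.03,0],"twist":[0,0,0],"grip":0.0},{"offset":[-0.014,0.03,0],"twist":[0,0,0],"grip":0.0},{"offset":[-0.008,0.02,0],"twist":[0,0,0],"grip":0.0}])

```text
time: 33.55
tcp_pos: [0.6268, 0.2772, 0.1906]
eef_rot: [-0.0, 0.544, 0.839, -0.001]
ft_force: [0.1, -0.5, -3.3]
grip_width: 0.177
gripper_force: 98.2
```

```bash
cat > pose.py <<'E'
from h import *
def info(tgt=None):
    s=st(); q=s['eef_rot']; M=R.from_quat([q[1],q[2],q[3],q[0]]).as_matrix(); G=np.array(s['tcp_pos'])-.031*M[:,2]; h=-M[:,0]
    print('G',G.round(4),'cup',(G+.095*h).round(4),'heading',np.degrees(np.arctan2(h[1],h[0])).round(1),'dip',np.degrees(np.arcsin(h[2])).round(1),'zaxis',M[:,2].round(3))
    if tgt is not None: print('off for cup',(M.T@(np.array(tgt)-G-.095*h)).round(4))
E
python3 -c "
from pose import *
a=.417; info(np.array([.651+.018*np.cos(a),.184+.018*np.sin(a),.19]))"
```

```text
t 33.55 tcp [0.6268 0.2772 0.1906] 
R [[-0.409, 0.913, -0.001], [0.913, 0.409, -0.001], [-0.0, -0.002, -1.0]] j [ 0.42  0.64  0.54  1.47 -0.    1.57] F [ 0.1 -0.5 -3.3] g 0.177 98.2
G [0.6268 0.2772 0.2216] cup [0.6657 0.1905 0.2216] heading -65.9 dip 0.0 zaxis [-0.001 -0.001 -1.   ]
off for cup [-0.      0.002   0.0316]
```

>>> arm_command(rows=[{"offset":[0,0.001,0.01],"twist":[0,0,0],"grip":0.0},{"offset":[0,0.001,0.015],"twist":[0,0,0],"grip":0.0},{"offset":[0,0,0],"twist":[0,0,0],"grip":0.0},{"offset":[0,0.0031,-0.0002],"twist":[-0.1,0,0],"grip":0.0},{"offset":[0,0.0031,-0.0002],"twist":[-0.1,0,0],"grip":0.0},{"offset":[0,0.0031,-0.0002],"twist":[-0.1,0,0],"grip":0.0},{"offset":[0,0.0031,-0.0002],"twist":[-0.1,0,0],"grip":0.0}])

```text
time: 34.25
tcp_pos: [0.6373, 0.2836, 0.1708]
eef_rot: [0.107, 0.533, 0.823, 0.165]
ft_force: [1.0, 0.2, -3.7]
grip_width: 0.172
gripper_force: 98.4
```

>>> arm_command(rows=[{"offset":[0,0,0],"twist":[0,0,0],"grip":0.0},{"offset":[0,0,0],"twist":[0,0,0],"grip":0.0}])

```text
time: 34.45
tcp_pos: [0.6372, 0.2834, 0.1707]
eef_rot: [0.105, 0.534, 0.823, 0.162]
ft_force: [0.0, -0.6, -1.6]
grip_width: 0.167
gripper_force: 98.5
```

```bash
python3 -c "
from pose import *
a=.417; info(np.array([.651+.018*np.cos(a),.184+.018*np.sin(a),.195]))"
```

```text
t 34.45 tcp [0.6372 0.2834 0.1707] 
R [[-0.408, 0.845, 0.347], [0.913, 0.377, 0.155], [-0.0, 0.38, -0.925]] j [ 0.42  0.28 -0.15  0.75  0.    1.57] F [ 0.  -0.6 -1.6] g 0.167 98.5
G [0.6264 0.2786 0.1994] cup [0.6652 0.1918 0.1994] heading -65.9 dip 0.0 zaxis [ 0.347  0.155 -0.925]
off for cup [-0.0014  0.0001  0.0048]
```

>>> arm_command(rows=[{"offset":[-0.001,0.0031,0.002],"twist":[-0.1,0,0],"grip":0.0},{"offset":[0,0.0031,-0.0002],"twist":[-0.1,0,0],"grip":0.0},{"offset":[0,0.0031,-0.0002],"twist":[-0.1,0,0],"grip":0.0},{"offset":[0,0.0031,-0.0002],"twist":[-0.1,0,0],"grip":0.0},{"offset":[0,0.0031,-0.0002],"twist":[-0.1,0,0],"grip":0.0}])

```text
time: 34.95
tcp_pos: [0.6525, 0.289, 0.1786]
eef_rot: [0.231, 0.493, 0.759, 0.356]
ft_force: [0.7, 0.7, -3.1]
grip_width: 0.17
gripper_force: 98.7
```

```bash
python3 -c "
from pose import *
a=.417; info(np.array([.651+.018*np.cos(a),.184+.018*np.sin(a),.195]))"
```

```text
t 34.95 tcp [0.6525 0.289  0.1786] 
R [[-0.407, 0.584, 0.702], [0.913, 0.261, 0.313], [-0.0, 0.769, -0.639]] j [ 0.42  0.08 -0.76 -0.14  0.    1.57] F [ 0.7  0.7 -3.1] g 0.17 98.7
G [0.6308 0.2793 0.1984] cup [0.6694 0.1925 0.1984] heading -66.0 dip 0.0 zaxis [ 0.702  0.313 -0.639]
off for cup [-0.0003 -0.0041  0.0004]
```

At this radius the elbow is getting close to its range. I'll check how far the roll can go with the planar model fitted from the readings.

```bash
cat > ik.py <<'E'
import numpy as np
L=.47;h=.254
def ik(rG,zG,roll): # roll of tool from down toward outward (rad); G true grasp; returns j2,j3,j4
    p=np.pi/2-roll; d=L-.031
    rw=rG-d*np.cos(p)-.014; zw=zG+d*np.sin(p)-h
    D=np.hypot(rw,zw); l2=np.hypot(.387,.06); c=(.477**2+l2**2-D**2)/(2*.477*l2)
    if abs(c)>1: return None
    g=np.arccos(c); j3=-(np.pi-g-(np.pi/2-np.arctan2(.06,.387)))
    a=np.arccos((.477**2+D*D-l2*l2)/(2*.477*D)); u=np.pi/2-(np.arctan2(zw,rw)+a); v=u-j3; return np.array([u,j3,p-v])
def ok(j,m=.03): return j is not None and -.74+m<j[0]<1.72-m and -1.14+m<j[1]<1.35-m and -2.1+m<j[2]<2.04-m
E
python3 -c "
from ik import *
print('check',ik(.69,.1984,.88).round(2),'vs .08 -.76 -.14', ik(.479,.0485,0).round(2),'vs .3 -.44 .82')
for z in (.195,.21,.23,.26,.3):
    print(z,[(r,np.degrees([x for x in np.arange(-1,2,.02) if ok(ik(r,z,x))])[[0,-1]].round()) for r in (.66,.686,.70)])
print('grasp range',[(r,np.degrees([x for x in np.arange(-1.2,2,.02) if ok(ik(r,.047,x))])[[0,-1]].round()) for r in (.4,.45,.5,.55,.6)])
"
```

```text
check [ 0.08 -0.77 -0.16] vs .08 -.76 -.14 [ 0.3  -0.45  0.81] vs .3 -.44 .82
0.195 [(0.66, array([-17.,  65.])), (0.686, array([-14.,  70.])), (0.7, array([-13.,  72.]))]
0.21 [(0.66, array([-16.,  66.])), (0.686, array([-13.,  71.])), (0.7, array([-11.,  73.]))]
0.23 [(0.66, array([-15.,  68.])), (0.686, array([-11.,  72.])), (0.7, array([-9., 74.]))]
0.26 [(0.66, array([-13.,  70.])), (0.686, array([-9., 74.])), (0.7, array([-7., 77.]))]
0.3 [(0.66, array([-8., 74.])), (0.686, array([-6., 78.])), (0.7, array([-3., 81.]))]
grasp range [(0.4, array([-63.,  25.])), (0.45, array([-56.,  30.])), (0.5, array([-48.,  36.])), (0.55, array([-41.,  41.])), (0.6, array([-34.,  47.]))]
```

Rolling past about 70° outward isn't reachable here. I'll set the scoop down, regrasp it with the tool tilted about 35° inward, and then roll the full 105° or so. First I unroll it.

>>> arm_command(rows=[{"offset":[0,-0.0031,-0.0002],"twist":[0.1,0,0],"grip":0.0},{"offset":[0,-0.0031,-0.0002],"twist":[0.1,0,0],"grip":0.0},{"offset":[0,-0.0031,-0.0002],"twist":[0.1,0,0],"grip":0.0},{"offset":[0,-0.0031,-0.0002],"twist":[0.1,0,0],"grip":0.0},{"offset":[0,-0.0031,-0.0002],"twist":[0.1,0,0],"grip":0.0},{"offset":[0,-0.0031,-0.0002],"twist":[0.1,0,0],"grip":0.0},{"offset":[0,-0.0031,-0.0002],"twist":[0.1,0,0],"grip":0.0},{"offset":[0,-0.0031,-0.0002],"twist":[0.1,0,0],"grip":0.0}])

```text
time: 35.75
tcp_pos: [0.6328, 0.2802, 0.1674]
eef_rot: [0.024, 0.544, 0.838, 0.037]
ft_force: [1.7, 0.4, -3.0]
grip_width: 0.168
gripper_force: 98.5
```

>>> arm_command(rows=[{"offset":[0,-0.0025,0],"twist":[0.08,0,0],"grip":0.0},{"offset":[0,0,0],"twist":[0,0,0],"grip":0.0},{"offset":[0,0,0],"twist":[0,0,0],"grip":0.0}])

```text
time: 36.05
tcp_pos: [0.6307, 0.2793, 0.1648]
eef_rot: [0.003, 0.544, 0.839, 0.005]
ft_force: [-0.4, -0.0, -2.6]
grip_width: 0.174
gripper_force: 98.5
```

```bash
python3 -c "
from pose import *
info(np.array([.478,.107,.2]))"
```

```text
t 36.05 tcp [0.6307 0.2793 0.1648] 
R [[-0.407, 0.913, 0.011], [0.913, 0.407, 0.005], [0.0, 0.012, -1.0]] j [0.42 0.63 0.46 1.39 0.   1.57] F [-0.4 -0.  -2.6] g 0.174 98.5
G [0.6304 0.2791 0.1958] cup [0.6691 0.1923 0.1958] heading -66.0 dip -0.0 zaxis [ 0.011  0.005 -1.   ]
off for cup [-1.000e-04 -2.092e-01 -6.800e-03]
```

>>> arm_command(rows=[{"offset":[0,-0.015,0],"twist":[0.012,0,0],"grip":0.0},{"offset":[0,-0.03,0],"twist":[0,0,0],"grip":0.0},{"offset":[0,-0.034,0],"twist":[0,0,0],"grip":0.0},{"offset":[0,-0.034,0],"twist":[0,0,0],"grip":0.0},{"offset":[0,-0.034,0],"twist":[0,0,0],"grip":0.0},{"offset":[0,-0.03,0],"twist":[0,0,0],"grip":0.0},{"offset":[0,-0.02,0],"twist":[0,0,0],"grip":0.0},{"offset":[0,-0.01,0],"twist":[0,0,0],"grip":0.0}])

```text
time: 36.85
tcp_pos: [0.4388, 0.1937, 0.1663]
eef_rot: [0.001, 0.545, 0.839, 0.001]
ft_force: [0.4, 0.4, -2.9]
grip_width: 0.17
gripper_force: 98.7
```

>>> arm_command(rows=[{"offset":[0,0,0.02],"twist":[0,0,0],"grip":0.0},{"offset":[0,0,0.03],"twist":[0,0,0],"grip":0.0},{"offset":[0,0,0.03],"twist":[0,0,0],"grip":0.0},{"offset":[0,0,0.03],"twist":[0,0,0],"grip":0.0},{"offset":[0,0,0.02],"twist":[0,0,0],"grip":0.0},{"offset":[0,0,0.01],"twist":[0,0,0],"grip":0.0},{"offset":[0,0,0],"twist":[0,0,0],"grip":0.0}])

```text
time: 37.55
tcp_pos: [0.4398, 0.1942, 0.0248]
eef_rot: [-0.0, 0.545, 0.839, -0.001]
ft_force: [-0.3, 0.0, -2.3]
grip_width: 0.173
gripper_force: 98.6
```

```bash
python3 -c "
from pose import *
info()"
```

```text
t 37.55 tcp [0.4398 0.1942 0.0248] 
R [[-0.407, 0.913, -0.001], [0.913, 0.407, -0.001], [0.0, -0.001, -1.0]] j [ 0.42  0.3  -0.43  0.85  0.    1.57] F [-0.3  0.  -2.3] g 0.173 98.6
G [0.4398 0.1942 0.0558] cup [0.4785 0.1074 0.0558] heading -66.0 dip -0.0 zaxis [-0.001 -0.001 -1.   ]
```

>>> arm_command(rows=[{"offset":[0,0,0.005],"twist":[0,0,0],"grip":0.0},{"offset":[0,0,0.001],"twist":[0,0,0],"grip":0.0},{"offset":[0,0,0],"twist":[0,0,0],"grip":0.0}])

```text
time: 37.85
tcp_pos: [0.4407, 0.1946, 0.0199]
eef_rot: [0.0, 0.545, 0.839, 0.0]
ft_force: [0.1, 0.1, -1.6]
grip_width: 0.174
gripper_force: 98.7
```

>>> arm_command(rows=[{"offset":[0,0,0.0015],"twist":[0,0,0],"grip":0.0},{"offset":[0,0,0],"twist":[0,0,0],"grip":0.0}])

```text
time: 38.05
tcp_pos: [0.4406, 0.1947, 0.0182]
eef_rot: [-0.0, 0.545, 0.839, 0.0]
ft_force: [0.1, 3.2, 3.8]
grip_width: 0.172
gripper_force: 99.2
```

>>> arm_command(newtons=30, rows=[{"offset":[0,0,0],"twist":[0,0,0],"grip":0.02},{"offset":[0,0,0],"twist":[0,0,0],"grip":0.03},{"offset":[0,0,0],"twist":[0,0,0],"grip":0.045},{"offset":[0,0,0],"twist":[0,0,0],"grip":0.045},{"offset":[0,0,-0.02],"twist":[0,0,0],"grip":0.045},{"offset":[0,0,-0.02],"twist":[0,0,0],"grip":0.045},{"offset":[0,0,-0.02],"twist":[0,0,0],"grip":0.045},{"offset":[0,0.041,0],"twist":[0,0,0],"grip":0.045}])

```text
time: 38.85
tcp_pos: [0.4766, 0.2105, 0.0806]
eef_rot: [0.0, 0.545, 0.839, 0.0]
ft_force: [1.7, 0.2, 0.5]
grip_width: 0.524
gripper_force: 0.0
```

>>> arm_command(rows=[{"offset":[0,-0.0031,-0.0002],"twist":[0.1,0,0],"grip":0.045},{"offset":[0,-0.0031,-0.0002],"twist":[0.1,0,0],"grip":0.045},{"offset":[0,-0.0031,-0.0002],"twist":[0.1,0,0],"grip":0.045},{"offset":[0,-0.0031,-0.0002],"twist":[0.1,0,0],"grip":0.045},{"offset":[0,-0.0031,-0.0002],"twist":[0.1,0,0],"grip":0.045},{"offset":[0,-0.0031,-0.0002],"twist":[0.1,0,0],"grip":0.045},{"offset":[0,0,0],"twist":[0,0,0],"grip":0.045},{"offset":[0,0,0],"twist":[0,0,0],"grip":0.045}])

```text
time: 39.65
tcp_pos: [0.462, 0.204, 0.0821]
eef_rot: [-0.161, 0.52, 0.801, -0.248]
ft_force: [0.1, 0.3, 0.3]
grip_width: 0.524
gripper_force: 0.0
```

```bash
python3 -c "
from m import *
from pose import *
info(np.array([.4406,.1947,.049])+.095*np.array([.407,-.913,0]))
im=snap('side','s13'); find('side',['scoop_mouth','lid_knob'])
h=hsv(im); m=(h[...,0]>14)&(h[...,0]<28)&(h[...,1]>180)&(h[...,2]>150); print([(b[0],b[1],ground('side',[b[0]],.02)[0].round(3).tolist()) for b in blobs(m)])
cv2.imwrite('pics/z13.png',cv2.resize(im[150:300,270:470,::-1],(600,450),interpolation=cv2.INTER_CUBIC))"
```

```text
t 39.65 tcp [0.462  0.204  0.0821] 
R [[-0.407, 0.754, -0.516], [0.914, 0.336, -0.23], [-0.0, -0.565, -0.825]] j [ 0.42  0.9   0.54  1.81 -0.    1.57] F [0.1 0.3 0.3] g 0.524 0.0
G [0.478  0.2111 0.1077] cup [0.5166 0.1243 0.1077] heading -66.0 dip 0.0 zaxis [-0.516 -0.23  -0.825]
off for cup [ 0.0003 -0.0005  0.0715]
side scoop_mouth 0.7 [0.46  0.116 0.034] [354. 247.]
side lid_knob 0.88 [ 0.427 -0.05   0.01 ] [376. 218.]
[([346.4, 248.4], 20, [0.481, 0.11, 0.02])]
```

View pics/z13.png

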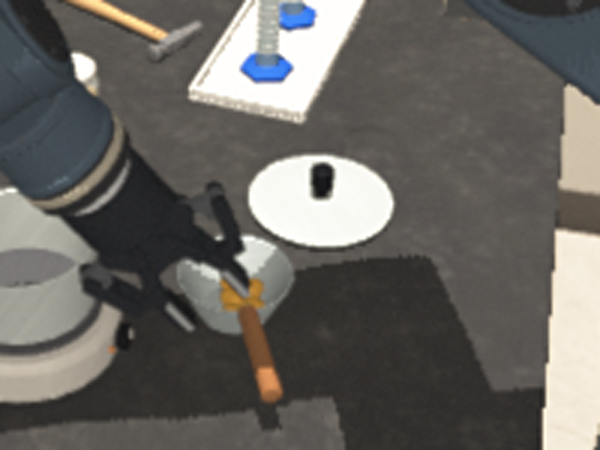

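The scoop stands upright with the wax in it, and the open fingers straddle its handle line. I'll advance and regrasp.

>>> arm_command(rows=[{"offset":[0,0,0.02],"twist":[0,0,0],"grip":0.045},{"offset":[0,0,0.02],"twist":[0,0,0],"grip":0.045},{"offset":[0,0,0.02],"twist":[0,0,0],"grip":0.045},{"offset":[0,0,0.011],"twist":[0,0,0],"grip":0.045},{"offset":[0,0,0],"twist":[0,0,0],"grip":0.045}])

```text
time: 40.3
tcp_pos: [0.4241, 0.1872, 0.0259]
eef_rot: [-0.161, 0.52, 0.801, -0.248]
ft_force: [-0.6, 0.0, -1.1]
grip_width: 0.526
gripper_force: 0.0
```

>>> arm_command(rows=[{"offset":[0,0,0],"twist":[0,0,0],"grip":0.035},{"offset":[0,0,0],"twist":[0,0,0],"grip":0.028},{"offset":[0,0,0],"twist":[0,0,0],"grip":0.023},{"offset":[0,0,0],"twist":[0,0,0],"grip":0.02},{"offset":[0,0,0],"twist":[0,0,0],"grip":0.016},{"offset":[0,0,0],"twist":[0,0,0],"grip":0.008},{"offset":[0,0,0],"twist":[0,0,0],"grip":0.005}])

```text
time: 41.0
tcp_pos: [0.4251, 0.1877, 0.0248]
eef_rot: [-0.161, 0.52, 0.801, -0.248]
ft_force: [1.3, 2.4, 1.5]
grip_width: 0.201
gripper_force: 29.3
```

>>> arm_command(newtons=100, rows=[{"offset":[0,0,0],"twist":[0,0,0],"grip":0.0},{"offset":[0,0,0],"twist":[0,0,0],"grip":0.0},{"offset":[0,0,0],"twist":[0,0,0],"grip":0.0}])

```text
time: 41.3
tcp_pos: [0.425, 0.1876, 0.0248]
eef_rot: [-0.161, 0.52, 0.801, -0.248]
ft_force: [0.9, 0.9, 0.8]
grip_width: 0.167
gripper_force: 97.8
```

```bash
python3 -c "
from pose import *
info()
from ik import *
for r,z in ((.48,.24),(.53,.24),(.58,.24),(.63,.24),(.686,.24)): print(r,z,np.degrees([x for x in np.arange(-1.2,2,.02) if ok(ik(r,z,x))])[[0,-1]].round())"
```

```text
t 41.3 tcp [0.425  0.1876 0.0248] 
R [[-0.407, 0.753, -0.517], [0.913, 0.336, -0.23], [0.0, -0.565, -0.825]] j [ 0.42  0.84  0.28  1.61 -0.    1.57] F [0.9 0.9 0.8] g 0.167 97.8
G [0.441  0.1947 0.0504] cup [0.4797 0.1079 0.0504] heading -66.0 dip -0.0 zaxis [-0.517 -0.23  -0.825]
0.48 0.24 [-34.  53.]
0.53 0.24 [-29.  56.]
0.58 0.24 [-23.  60.]
0.63 0.24 [-17.  65.]
0.686 0.24 [-10.  73.]
```

>>> arm_command(rows=[{"offset":[0,-0.003,-0.005],"twist":[0,0,0],"grip":0.0},{"offset":[0,-0.011,-0.016],"twist":[0,0,0],"grip":0.0},{"offset":[0,-0.014,-0.02],"twist":[0,0,0],"grip":0.0},{"offset":[0,-0.014,-0.02],"twist":[0,0,0],"grip":0.0},{"offset":[0,-0.014,-0.02],"twist":[0,0,0],"grip":0.0},{"offset":[0,-0.014,-0.02],"twist":[0,0,0],"grip":0.0},{"offset":[0,-0.014,-0.02],"twist":[0,0,0],"grip":0.0},{"offset":[0,-0.005,-0.007],"twist":[0,0,0],"grip":0.0}])

```text
time: 42.1
tcp_pos: [0.4244, 0.1872, 0.1828]
eef_rot: [-0.161, 0.52, 0.801, -0.247]
ft_force: [0.4, 0.4, -3.5]
grip_width: 0.17
gripper_force: 98.0
```

>>> arm_command(rows=[{"offset":[0,0,0],"twist":[0,0,0],"grip":0.0},{"offset":[0,0.0015,0],"twist":[-0.05,0,0],"grip":0.0},{"offset":[0,0.0022,0],"twist":[-0.07,0,0],"grip":0.0},{"offset":[0,0.0022,0],"twist":[-0.07,0,0],"grip":0.0},{"offset":[0,0.0022,0],"twist":[-0.07,0,0],"grip":0.0},{"offset":[0,0.0022,0],"twist":[-0.07,0,0],"grip":0.0},{"offset":[0,0.0022,0],"twist":[-0.07,0,0],"grip":0.0},{"offset":[0,0,0],"twist":[0,0,0],"grip":0.0}])

```text
time: 42.9
tcp_pos: [0.4333, 0.1912, 0.1754]
eef_rot: [-0.054, 0.542, 0.835, -0.084]
ft_force: [0.0, -0.7, -2.3]
grip_width: 0.173
gripper_force: 98.3
```

```bash
python3 -c "
from m import *
from pose import *
a=.417; info(np.array([.651+.018*np.cos(a),.184+.018*np.sin(a),.205]))
im=snap('side','s14'); 
h=hsv(im); m=(h[...,0]>14)&(h[...,0]<28)&(h[...,1]>150)&(h[...,2]>120); print([b for b in blobs(m)])
"
```

```text
t 42.9 tcp [0.4333 0.1912 0.1754] 
R [[-0.407, 0.895, -0.181], [0.914, 0.399, -0.081], [-0.0, -0.198, -0.98]] j [ 0.42  0.36  0.05  1.45 -0.    1.57] F [ 0.  -0.7 -2.3] g 0.173 98.3
G [0.4389 0.1937 0.2058] cup [0.4775 0.1069 0.2058] heading -66.0 dip 0.0 zaxis [-0.181 -0.081 -0.98 ]
off for cup [-2.000e-04  2.039e-01 -4.040e-02]
[]
```

>>> arm_command(rows=[{"offset":[0,0.014,-0.0028],"twist":[0,0,0],"grip":0.0},{"offset":[0,0.03,-0.006],"twist":[0,0,0],"grip":0.0},{"offset":[0,0.034,-0.0067],"twist":[0,0,0],"grip":0.0},{"offset":[0,0.034,-0.0067],"twist":[0,0,0],"grip":0.0},{"offset":[0,0.034,-0.0067],"twist":[0,0,0],"grip":0.0},{"offset":[0,0.03,-0.006],"twist":[0,0,0],"grip":0.0},{"offset":[0,0.018,-0.0036],"twist":[0,0,0],"grip":0.0},{"offset":[0,0.01,-0.002],"twist":[0,0,0],"grip":0.0}])

```text
time: 43.75
tcp_pos: [0.6227, 0.2756, 0.1713]
eef_rot: [-0.056, 0.542, 0.834, -0.086]
ft_force: [-0.1, -0.2, -2.5]
grip_width: 0.168
gripper_force: 98.4
```

```bash
python3 -c "
from m import *
from pose import *
a=.417; info(np.array([.651+.018*np.cos(a),.184+.018*np.sin(a),.205]))
im=snap('side','s15'); 
h=hsv(im); m=(h[...,0]>10)&(h[...,0]<28)&(h[...,1]>150)&(h[...,2]>90); print([b for b in blobs(m)])
"
```

```text
t 43.75 tcp [0.6227 0.2756 0.1713] 
R [[-0.407, 0.894, -0.187], [0.914, 0.398, -0.083], [0.0, -0.205, -0.979]] j [ 0.42  0.94  1.03  1.87 -0.    1.57] F [-0.1 -0.2 -2.5] g 0.168 98.4
G [0.6285 0.2782 0.2016] cup [0.6671 0.1914 0.2016] heading -66.0 dip -0.0 zaxis [-0.187 -0.083 -0.979]
off for cup [-0.0002 -0.0004 -0.0033]
[([295.8, 104.3], 603, [277, 91, 40, 26]), ([292.6, 135.9], 17, [289, 133, 9, 8]), ([263.1, 211.4], 31, [260, 209, 7, 6]), ([624.7, 311.1], 29, [620, 304, 9, 15]), ([616.8, 314.5], 20, [615, 312, 6, 7])]
```

>>> arm_command(rows=[{"offset":[0,0.0031,-0.002],"twist":[-0.1,0,0],"grip":0.0},{"offset":[0,0.0031,-0.0002],"twist":[-0.1,0,0],"grip":0.0},{"offset":[0,0.0031,-0.0002],"twist":[-0.1,0,0],"grip":0.0},{"offset":[0,0.0031,-0.0002],"twist":[-0.1,0,0],"grip":0.0},{"offset":[0,0.0031,-0.0002],"twist":[-0.1,0,0],"grip":0.0},{"offset":[0,0.0031,-0.0002],"twist":[-0.1,0,0],"grip":0.0},{"offset":[0,0.0031,-0.0002],"twist":[-0.1,0,0],"grip":0.0}])

```text
time: 44.5
tcp_pos: [0.6419, 0.2841, 0.1774]
eef_rot: [0.105, 0.535, 0.823, 0.161]
ft_force: [1.4, 0.8, -2.5]
grip_width: 0.173
gripper_force: 98.3
```

```bash
python3 -c "
from pose import *
a=.417; info(np.array([.651+.018*np.cos(a),.184+.018*np.sin(a),.205]))
"
```

```text
t 44.5 tcp [0.6419 0.2841 0.1774] 
R [[-0.407, 0.846, 0.344], [0.914, 0.377, 0.153], [0.0, 0.377, -0.926]] j [ 0.42  0.29 -0.12  0.78  0.    1.57] F [ 1.4  0.8 -2.5] g 0.173 98.3
G [0.6312 0.2794 0.2061] cup [0.6698 0.1926 0.2061] heading -66.0 dip -0.0 zaxis [ 0.344  0.153 -0.926]
off for cup [-0.0002 -0.0029  0.    ]
```

>>> arm_command(rows=[{"offset":[0,0.0025,-0.0002],"twist":[-0.1,0,0],"grip":0.0},{"offset":[0,0.0027,-0.0002],"twist":[-0.1,0,0],"grip":0.0},{"offset":[0,0.0028,-0.0002],"twist":[-0.1,0,0],"grip":0.0},{"offset":[0,0.0028,-0.0002],"twist":[-0.1,0,0],"grip":0.0},{"offset":[0,0.0028,-0.0002],"twist":[-0.1,0,0],"grip":0.0},{"offset":[0,0.0028,-0.0002],"twist":[-0.1,0,0],"grip":0.0},{"offset":[0,0.0028,-0.0002],"twist":[-0.1,0,0],"grip":0.0},{"offset":[0,0.0028,-0.0002],"twist":[-0.1,0,0],"grip":0.0}])

```text
time: 45.3
tcp_pos: [0.6567, 0.2907, 0.1885]
eef_rot: [0.285, 0.464, 0.714, 0.44]
ft_force: [1.2, 0.5, -1.8]
grip_width: 0.167
gripper_force: 98.6
```

>>> arm_command(rows=[{"offset":[0,0,0],"twist":[0,0,0],"grip":0.0},{"offset":[0,0,0],"twist":[0,0,0],"grip":0.0},{"offset":[0,0,0],"twist":[0,0,0],"grip":0.0},{"offset":[0,0,0],"twist":[0,0,0],"grip":0.0},{"offset":[0,0,0],"twist":[0,0,0],"grip":0.0}])

```text
time: 45.8
tcp_pos: [0.6583, 0.2914, 0.191]
eef_rot: [0.286, 0.464, 0.714, 0.44]
ft_force: [0.7, -1.3, -1.8]
grip_width: 0.171
gripper_force: 98.6
```

```bash
python3 -c "
from m import *
from pose import *
a=.417; info(np.array([.651+.018*np.cos(a),.184+.018*np.sin(a),.205]))
t=snap('top','t16'); im=snap('side','s16'); 
for n,i in(('t',t),('s',im)):
  h=hsv(i); m=(h[...,0]>10)&(h[...,0]<28)&(h[...,1]>150)&(h[...,2]>90); print(n,[b for b in blobs(m,6) if 150<b[0][0]<480])
find('top',['wax0_mid']);find('side',['wax0_mid','scoop_mouth'])
"
```

```text
t 45.8 tcp [0.6583 0.2914 0.191 ] 
R [[-0.407, 0.411, 0.816], [0.914, 0.183, 0.363], [0.0, 0.893, -0.45]] j [ 0.42  0.13 -0.98 -0.64  0.    1.57] F [ 0.7 -1.3 -1.8] g 0.171 98.6
G [0.633  0.2802 0.205 ] cup [0.6717 0.1934 0.205 ] heading -66.0 dip -0.0 zaxis [ 0.816  0.363 -0.45 ]
off for cup [-0.0002 -0.0021 -0.0042]
t [([257.2, 183.7], 27, [254, 181, 7, 6]), ([274.2, 182.5], 31, [271, 180, 7, 6]), ([262.5, 191.8], 52, [258, 188, 12, 8]), ([255.0, 195.5], 19, [251, 194, 8, 4])]
s [([297.5, 100.5], 776, [277, 87, 41, 30]), ([286.2, 120.1], 9, [283, 119, 8, 4]), ([280.5, 127.5], 6, [279, 126, 4, 4]), ([300.3, 127.8], 6, [299, 127, 4, 3]), ([281.3, 132.3], 7, [279, 131, 5, 3]), ([290.3, 136.8], 14, [287, 135, 7, 5]), ([283.4, 235.0], 40, [280, 232, 8, 7])]
top wax0_mid 0.53 [0.64  0.18  0.047] [263. 186.]
side scoop_mouth 0.84 [0.677 0.238 0.22 ] [254. 206.]
```

Wax now shows in the pot in the top view, around (255–274,182–196). I'll roll the last few degrees and wait.

>>> arm_command(rows=[{"offset":[0,0.003,-0.002],"twist":[-0.06,0,0],"grip":0.0},{"offset":[0,0.002,-0.002],"twist":[-0.05,0,0],"grip":0.0},{"offset":[0,0,0],"twist":[0,0,0],"grip":0.0},{"offset":[0,0,0],"twist":[0.04,0,0],"grip":0.0},{"offset":[0,0,0],"twist":[-0.04,0,0],"grip":0.0},{"offset":[0,0,0],"twist":[0,0,0],"grip":0.0},{"offset":[0,0,0],"twist":[0,0,0],"grip":0.0},{"offset":[0,0,0],"twist":[0,0,0],"grip":0.0}])

```text
time: 46.85
tcp_pos: [0.6567, 0.2908, 0.1967]
eef_rot: [0.31, 0.447, 0.689, 0.478]
ft_force: [0.3, 0.3, -2.4]
grip_width: 0.17
gripper_force: 98.7
```

```bash
python3 -c "
from m import *
from pose import *
info()
t=snap('top','t17'); im=snap('side','s17'); 
for n,i in(('t',t),('s',im)):
  h=hsv(i); m=(h[...,0]>10)&(h[...,0]<28)&(h[...,1]>150)&(h[...,2]>90); print(n,[b for b in blobs(m,6) if 150<b[0][0]<480])
a=cv2.resize(t[140:240,200:340,::-1],(560,400),interpolation=cv2.INTER_CUBIC); b=cv2.resize(im[165:280,220:340,::-1],(240,230),interpolation=cv2.INTER_CUBIC)
c=np.zeros((400,800,3),np.uint8); c[:,:560]=a; c[:230,560:]=b; cv2.imwrite('pics/z17.png',c)
"
```

```text
t 46.85 tcp [0.6567 0.2908 0.1967] 
R [[-0.407, 0.32, 0.856], [0.914, 0.142, 0.381], [0.0, 0.937, -0.35]] j [ 0.42  0.21 -1.07 -0.92  0.    1.57] F [ 0.3  0.3 -2.4] g 0.17 98.7
G [0.6302 0.2789 0.2075] cup [0.6688 0.1922 0.2075] heading -66.0 dip -0.0 zaxis [ 0.856  0.381 -0.35 ]
t [([257.1, 183.5], 30, [254, 181, 7, 6]), ([274.2, 182.5], 31, [271, 180, 7, 6]), ([262.5, 191.8], 51, [258, 188, 12, 8]), ([254.9, 195.6], 18, [251, 194, 8, 4])]
s [([297.4, 100.8], 772, [276, 87, 42, 31]), ([314.1, 123.9], 7, [313, 122, 3, 4]), ([273.5, 128.0], 6, [273, 126, 2, 5]), ([282.8, 131.3], 6, [281, 129, 5, 5]), ([295.0, 134.0], 6, [293, 132, 4, 5]), ([289.2, 137.3], 9, [287, 135, 5, 5]), ([283.4, 235.0], 40, [280, 232, 8, 7])]
```

View pics/z17.png

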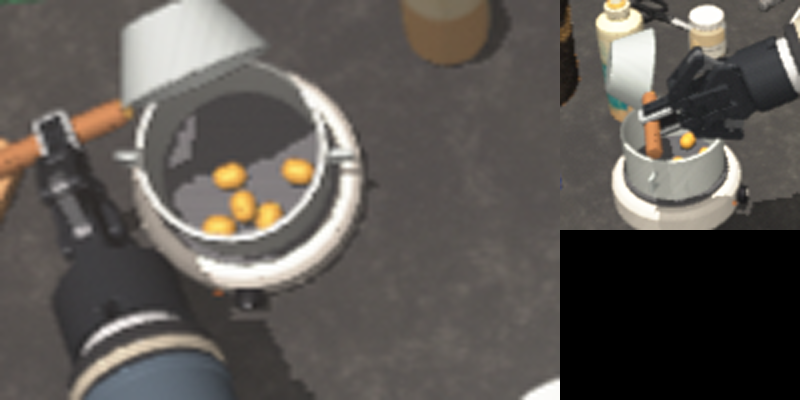

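All five pieces are in the pot, at about (250–275,182–197) in the top view. I'll unroll the empty scoop and take it back.

>>> arm_command(rows=[{"offset":[0,-0.003,0],"twist":[0.1,0,0],"grip":0.0},{"offset":[0,-0.003,0],"twist":[0.1,0,0],"grip":0.0},{"offset":[0,-0.003,0],"twist":[0.1,0,0],"grip":0.0},{"offset":[0,-0.003,0],"twist":[0.1,0,0],"grip":0.0},{"offset":[0,-0.003,0],"twist":[0.1,0,0],"grip":0.0},{"offset":[0,-0.003,0],"twist":[0.1,0,0],"grip":0.0},{"offset":[0,-0.003,0],"twist":[0.1,0,0],"grip":0.0},{"offset":[0,-0.003,0],"twist":[0.1,0,0],"grip":0.0}])

```text
time: 47.75
tcp_pos: [0.6488, 0.2872, 0.1785]
eef_rot: [0.144, 0.525, 0.809, 0.222]
ft_force: [0.1, 0.2, -2.8]
grip_width: 0.167
gripper_force: 98.6
```

>>> arm_command(rows=[{"offset":[0,-0.003,-0.001],"twist":[0.1,0,0],"grip":0.0},{"offset":[0,-0.003,-0.001],"twist":[0.1,0,0],"grip":0.0},{"offset":[0,-0.003,-0.001],"twist":[0.1,0,0],"grip":0.0},{"offset":[0,-0.003,-0.001],"twist":[0.1,0,0],"grip":0.0},{"offset":[0,-0.003,-0.001],"twist":[0.1,0,0],"grip":0.0},{"offset":[0,0,0],"twist":[0,0,0],"grip":0.0}])

```text
time: 48.35
tcp_pos: [0.6365, 0.2818, 0.175]
eef_rot: [0.012, 0.544, 0.839, 0.018]
ft_force: [1.6, -0.0, -3.8]
grip_width: 0.17
gripper_force: 98.5
```

```bash
python3 -c "
from pose import *
info(np.array([.4797,.1079,.21]))
"
```

```text
t 48.35 tcp [0.6365 0.2818 0.175 ] 
R [[-0.407, 0.913, 0.039], [0.913, 0.407, 0.017], [0.0, 0.042, -0.999]] j [0.42 0.61 0.45 1.37 0.   1.57] F [ 1.6 -0.  -3.8] g 0.17 98.5
G [0.6353 0.2813 0.206 ] cup [0.674  0.1945 0.206 ] heading -66.0 dip -0.0 zaxis [ 0.039  0.017 -0.999]
off for cup [-0.     -0.2123 -0.013 ]
```

>>> arm_command(rows=[{"offset":[0,-0.015,-0.002],"twist":[0,0,0],"grip":0.0},{"offset":[0,-0.032,-0.002],"twist":[0,0,0],"grip":0.0},{"offset":[0,-0.036,-0.002],"twist":[0,0,0],"grip":0.0},{"offset":[0,-0.036,-0.002],"twist":[0,0,0],"grip":0.0},{"offset":[0,-0.036,-0.002],"twist":[0,0,0],"grip":0.0},{"offset":[0,-0.032,-0.002],"twist":[0,0,0],"grip":0.0},{"offset":[0,-0.02,-0.001],"twist":[0,0,0],"grip":0.0},{"offset":[0,-0.005,0],"twist":[0,0,0],"grip":0.0}])

```text
time: 49.15
tcp_pos: [0.4395, 0.194, 0.1803]
eef_rot: [0.014, 0.544, 0.838, 0.021]
ft_force: [0.0, -0.2, -2.1]
grip_width: 0.172
gripper_force: 98.6
```

>>> arm_command(rows=[{"offset":[0,-0.0031,0],"twist":[0.1,0,0],"grip":0.0},{"offset":[0,-0.0031,0],"twist":[0.1,0,0],"grip":0.0},{"offset":[0,-0.0031,0],"twist":[0.1,0,0],"grip":0.0},{"offset":[0,-0.0031,0],"twist":[0.1,0,0],"grip":0.0},{"offset":[0,-0.0031,0],"twist":[0.1,0,0],"grip":0.0},{"offset":[0,-0.0031,0],"twist":[0.1,0,0],"grip":0.0},{"offset":[0,-0.0012,0],"twist":[0.041,0,0],"grip":0.0},{"offset":[0,0,0],"twist":[0,0,0],"grip":0.0}])

```text
time: 49.95
tcp_pos: [0.4247, 0.1874, 0.182]
eef_rot: [-0.16, 0.521, 0.802, -0.246]
ft_force: [-0.0, 0.2, -2.4]
grip_width: 0.169
gripper_force: 98.7
```

```bash
python3 -c "
from pose import *
info(np.array([.4797,.1079,.0504]))
"
```

```text
t 49.95 tcp [0.4247 0.1874 0.182 ] 
R [[-0.407, 0.756, -0.512], [0.913, 0.337, -0.228], [0.0, -0.561, -0.828]] j [ 0.42  0.75  0.51  1.93 -0.    1.57] F [-0.   0.2 -2.4] g 0.169 98.7
G [0.4406 0.1945 0.2077] cup [0.4793 0.1077 0.2077] heading -66.0 dip -0.0 zaxis [-0.512 -0.228 -0.828]
off for cup [-0.      0.0886  0.13  ]
```

>>> arm_command(rows=[{"offset":[0,0.0112,0.0166],"twist":[0.004,0,0],"grip":0.0},{"offset":[0,0.014,0.0207],"twist":[0,0,0],"grip":0.0},{"offset":[0,0.014,0.0207],"twist":[0,0,0],"grip":0.0},{"offset":[0,0.014,0.0207],"twist":[0,0,0],"grip":0.0},{"offset":[0,0.014,0.0207],"twist":[0,0,0],"grip":0.0},{"offset":[0,0.0112,0.0166],"twist":[0,0,0],"grip":0.0},{"offset":[0,0.0045,0.0066],"twist":[0,0,0],"grip":0.0},{"offset":[0,0,0],"twist":[0,0,0],"grip":0.0}])

```text
time: 50.75
tcp_pos: [0.4236, 0.1869, 0.0363]
eef_rot: [-0.16, 0.521, 0.802, -0.246]
ft_force: [-0.5, -0.2, -1.0]
grip_width: 0.17
gripper_force: 98.7
```

>>> arm_command(rows=[{"offset":[0,0.0022,0.0033],"twist":[0,0,0],"grip":0.0},{"offset":[0,0,0],"twist":[0,0,0],"grip":0.0}])

```text
time: 50.95
tcp_pos: [0.4241, 0.1872, 0.0328]
eef_rot: [-0.16, 0.521, 0.802, -0.246]
ft_force: [0.3, -0.3, -2.6]
grip_width: 0.168
gripper_force: 98.7
```

>>> arm_command(rows=[{"offset":[0,0.0011,0.0017],"twist":[0,0,0],"grip":0.0},{"offset":[0,0,0],"twist":[0,0,0],"grip":0.0}])

```text
time: 51.15
tcp_pos: [0.4238, 0.187, 0.0304]
eef_rot: [-0.16, 0.52, 0.802, -0.247]
ft_force: [-0.3, -0.8, -1.9]
grip_width: 0.17
gripper_force: 98.7
```

```bash
python3 -c "
from pose import *
info(np.array([.4797,.1079,.0504]))
"
```

```text
t 51.15 tcp [0.4238 0.187  0.0304] 
R [[-0.407, 0.755, -0.514], [0.914, 0.336, -0.229], [0.0, -0.563, -0.827]] j [ 0.42  0.83  0.28  1.61 -0.    1.57] F [-0.3 -0.8 -1.9] g 0.17 98.7
G [0.4398 0.1941 0.056 ] cup [0.4784 0.1073 0.056 ] heading -66.0 dip -0.0 zaxis [-0.514 -0.229 -0.827]
off for cup [0.     0.0043 0.0039]
```

>>> arm_command(rows=[{"offset":[0,0.0017,0.0025],"twist":[0.002,0,0],"grip":0.0},{"offset":[0,0,0],"twist":[0,0,0],"grip":0.0}])

```text
time: 51.35
tcp_pos: [0.4236, 0.1869, 0.0269]
eef_rot: [-0.161, 0.52, 0.801, -0.248]
ft_force: [-0.1, -0.2, -2.2]
grip_width: 0.169
gripper_force: 98.7
```

>>> arm_command(rows=[{"offset":[0,0.001,0.0014],"twist":[0,0,0],"grip":0.0},{"offset":[0,0,0],"twist":[0,0,0],"grip":0.0}])

```text
time: 51.55
tcp_pos: [0.4236, 0.1869, 0.0254]
eef_rot: [-0.161, 0.52, 0.801, -0.248]
ft_force: [0.5, 0.1, -1.3]
grip_width: 0.169
gripper_force: 98.8
```

>>> arm_command(rows=[{"offset":[0,0.0005,0.0007],"twist":[0,0,0],"grip":0.0},{"offset":[0,0,0],"twist":[0,0,0],"grip":0.0}])

```text
time: 51.75
tcp_pos: [0.4235, 0.187, 0.0249]
eef_rot: [-0.161, 0.52, 0.801, -0.248]
ft_force: [-1.3, 1.6, 2.8]
grip_width: 0.169
gripper_force: 99.1
```

>>> arm_command(newtons=30, rows=[{"offset":[0,0,0],"twist":[0,0,0],"grip":0.02},{"offset":[0,0,0],"twist":[0,0,0],"grip":0.03},{"offset":[0,0,0],"twist":[0,0,0],"grip":0.045},{"offset":[0,0,0],"twist":[0,0,0],"grip":0.045},{"offset":[0,0,-0.02],"twist":[0,0,0],"grip":0.045},{"offset":[0,0,-0.03],"twist":[0,0,0],"grip":0.045},{"offset":[0,0,-0.04],"twist":[0,0,0],"grip":0.045},{"offset":[0,-0.02,-0.03],"twist":[0,0,0],"grip":0.045}])

```text
time: 52.55
tcp_pos: [0.4711, 0.2081, 0.135]
eef_rot: [-0.161, 0.52, 0.801, -0.248]
ft_force: [0.5, 0.3, -0.4]
grip_width: 0.529
gripper_force: 0.0
```

>>> arm_command(rows=[{"offset":[0,-0.02,-0.03],"twist":[-0.1,0,0],"grip":0.045},{"offset":[0,-0.02,-0.03],"twist":[-0.1,0,0],"grip":0.045},{"offset":[0,0,0],"twist":[-0.1,0,0],"grip":0.045},{"offset":[0,0,0],"twist":[-0.1,0,0],"grip":0.045},{"offset":[0,0,0],"twist":[-0.1,0,0],"grip":0.045},{"offset":[0,0,0],"twist":[-0.1,0,0],"grip":0.045},{"offset":[0,0,0],"twist":[0,0,0],"grip":0.045}])

```text
time: 53.25
tcp_pos: [0.4655, 0.2055, 0.2075]
eef_rot: [0.001, 0.545, 0.839, 0.001]
ft_force: [0.6, -0.2, 0.5]
grip_width: 0.532
gripper_force: 0.0
```

```bash
python3 -c "
from m import *
from pose import *
s=st(); im=snap('side','s18'); t=snap('top','t18')
find('side',['lid_knob','scoop_mouth','wax0_mid']); find('top',['lid_knob','scoop_mouth','wax0_mid'])
for n,i in(('side',im),('top',t)):
  m=i.max(2)<60
  for b in blobs(m,8):
    g=ground(n,[b[0]],.04)[0]
    if b[1]<150 and np.hypot(g[0]-.43,g[1]+.06)<.06: print(n,'knob?',b,g.round(4))
np.save('x.npy',0)
"
```

```text
t 53.25 tcp [0.4655 0.2055 0.2075] 
R [[-0.407, 0.914, 0.003], [0.914, 0.407, 0.001], [-0.0, 0.003, -1.0]] j [ 0.42  0.23 -0.03  1.31 -0.    1.57] F [ 0.6 -0.2  0.5] g 0.532 0.0
side lid_knob 0.92 [ 0.426 -0.053  0.014] [377. 217.]
side lid_knob 0.42 [0.646 0.22  0.057] [274. 255.]
side lid_knob 0.23 [ 0.705 -0.106  0.053] [292. 182.]
side scoop_mouth 0.75 [0.47  0.143 0.028] [348. 255.]
top lid_knob 0.82 [ 0.429 -0.066  0.016] [348. 258.]
top wax0_mid 0.64 [ 0.519 -0.383  0.08 ] [462. 223.]
side knob? ([376.9, 209.7], 56, [374, 205, 7, 11]) [ 0.4276 -0.0522  0.04  ]
```

```bash
python3 -c "
from m import *
print(px('side',[[.43,-.0608,.035],[.43,-.055,.035]]).round(1).tolist(), ground('side',[(376.9,209.7)],.035).round(4))
for f in ('s10','s13','s18'):
  im=cv2.imread(f'pics/{f}.png'); print(f,[b for b in blobs(im.max(2)<60,8) if abs(b[0][0]-377)<12 and abs(b[0][1]-210)<15])
for f in ('t10','t18'):
  im=cv2.imread(f'pics/{f}.png'); print(f,[(b,ground('top',[b[0]],.042)[0].round(4)) for b in blobs(im.max(2)<60,8) if abs(b[0][0]-348)<12 and abs(b[0][1]-255)<18 and b[1]<150])
print(px('top',[[.43,-.0608,.046]]))
t=cv2.imread('pics/t18.png'); c=np.zeros((400,800,3),np.uint8); c[:,:]=cv2.resize(t[160:300,190:470],(800,400),interpolation=cv2.INTER_CUBIC); cv2.imwrite('pics/z18.png',c)
"
```

```text
[[376.5, 209.2], [376.1, 210.4]] [[ 0.4284 -0.0586  0.035 ]]
s10 [([377.0, 209.4], 66, [374, 204, 7, 12])]
s13 [([376.9, 209.7], 56, [374, 205, 7, 11])]
s18 [([376.9, 209.7], 56, [374, 205, 7, 11])]
t10 []
t18 []
[[347.16127592 257.00433569]]
```

View pics/z18.png

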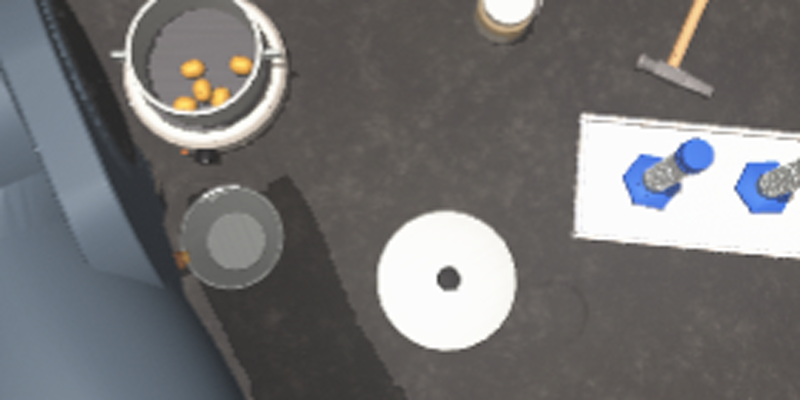

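The top view shows five pieces in the pot, the empty scoop upright at (272,243), the lid knob at (347,258), and both cylinders standing in the tray. Next I fetch the lid.

>>> arm_command(rows=[{"offset":[-0.02,-0.012,0],"twist":[0,0,0],"grip":0.055},{"offset":[-0.036,-0.022,0],"twist":[0,0,0],"grip":0.055},{"offset":[-0.036,-0.022,0],"twist":[0,0,0],"grip":0.055},{"offset":[-0.036,-0.022,0],"twist":[0,0,0],"grip":0.055},{"offset":[-0.036,-0.022,0],"twist":[0,0,0],"grip":0.055},{"offset":[-0.036,-0.022,0],"twist":[0,0,0],"grip":0.055},{"offset":[-0.028,-0.019,0],"twist":[0,0,0],"grip":0.055},{"offset":[0,0,0],"twist":[0,0,0],"grip":0.055}])

```text
time: 54.45
tcp_pos: [0.4316, -0.0621, 0.2067]
eef_rot: [-0.0, 0.546, 0.838, -0.0]
ft_force: [-0.9, -0.4, -0.4]
grip_width: 0.644
gripper_force: 0.0
```

```bash
python3 -c "
from pose import *
info(np.array([.4295,-.0605,.041])+.095*np.array([.407,-.914,0]))
"
```

```text
t 54.45 tcp [ 0.4316 -0.0621  0.2067] 
R [[-0.403, 0.915, -0.001], [0.915, 0.403, -0.001], [-0.0, -0.001, -1.0]] j [-0.14  0.08 -0.21  1.28 -0.    1.01] F [-0.9 -0.4 -0.4] g 0.644 0.0
G [ 0.4316 -0.0621  0.2377] cup [ 0.4699 -0.149   0.2377] heading -66.2 dip 0.0 zaxis [-0.001 -0.001 -1.   ]
off for cup [ 0.0023 -0.0007  0.1967]
```

>>> arm_command(rows=[{"offset":[0.002,-0.001,0.03],"twist":[0,0,0],"grip":0.055},{"offset":[0,0,0.04],"twist":[0,0,0],"grip":0.055},{"offset":[0,0,0.04],"twist":[0,0,0],"grip":0.055},{"offset":[0,0,0.04],"twist":[0,0,0],"grip":0.055},{"offset":[0,0,0.03],"twist":[0,0,0],"grip":0.055},{"offset":[0,0,0.015],"twist":[0,0,0],"grip":0.055},{"offset":[0,0,0.002],"twist":[0,0,0],"grip":0.055},{"offset":[0,0,0],"twist":[0,0,0],"grip":0.055}])

```text
time: 55.25
tcp_pos: [0.4304, -0.0573, 0.0099]
eef_rot: [-0.0, 0.544, 0.839, -0.0]
ft_force: [0.4, 0.5, 1.1]
grip_width: 0.642
gripper_force: 0.0
```

>>> arm_command(newtons=40, rows=[{"offset":[0,0,0],"twist":[0,0,0],"grip":0.04},{"offset":[0,0,0],"twist":[0,0,0],"grip":0.03},{"offset":[0,0,0],"twist":[0,0,0],"grip":0.025},{"offset":[0,0,0],"twist":[0,0,0],"grip":0.015},{"offset":[0,0,0],"twist":[0,0,0],"grip":0.012},{"offset":[0,0,0],"twist":[0,0,0],"grip":0.012}])

```text
time: 55.85
tcp_pos: [0.4305, -0.0576, 0.0105]
eef_rot: [0.0, 0.545, 0.839, 0.0]
ft_force: [-2.6, 0.4, 9.5]
grip_width: 0.26
gripper_force: 38.8
```

>>> arm_command(rows=[{"offset":[0,0,-0.01],"twist":[0,0,0],"grip":0.012},{"offset":[0,0,-0.03],"twist":[0,0,0],"grip":0.012},{"offset":[0,0,-0.035],"twist":[0,0,0],"grip":0.012},{"offset":[0,0,-0.035],"twist":[0,0,0],"grip":0.012},{"offset":[0,0,-0.035],"twist":[0,0,0],"grip":0.012},{"offset":[0,0,-0.03],"twist":[0,0,0],"grip":0.012},{"offset":[0,0,-0.005],"twist":[0,0,0],"grip":0.012},{"offset":[0,0,0],"twist":[0,0,0],"grip":0.012}])

```text
time: 56.65
tcp_pos: [0.4306, -0.0576, 0.1908]
eef_rot: [0.001, 0.545, 0.839, 0.0]
ft_force: [-0.2, 0.7, -1.6]
grip_width: 0.261
gripper_force: 39.8
```

```bash
python3 -c "
from m import *
s=st(); q=s['eef_rot']; M=R.from_quat([q[1],q[2],q[3],q[0]]).as_matrix()
print('to pot',(M.T@(np.array([.6505,.1845,s['tcp_pos'][2]])-s['tcp_pos'])).round(4))
im=snap('side','s19'); print(find('side',['lid_knob']))
# pot rim ellipse from top picture t18: bright rim points
for p in ([.6505,.1845,.115],): 
  th=np.linspace(0,2*np.pi,8,endpoint=False); print(px('top',[[p[0]+.064*np.cos(a),p[1]+.064*np.sin(a),.115] for a in th]).round().tolist())
"
```

```text
t 56.65 tcp [ 0.4306 -0.0576  0.1908] 
R [[-0.407, 0.914, 0.002], [0.914, 0.407, -0.0], [-0.001, 0.002, -1.0]] j [-0.13  0.08 -0.25  1.24  0.    1.02] F [-0.2  0.7 -1.6] g 0.261 39.8
to pot [0.1318 0.2993 0.0004]
side lid_knob 0.64 [ 0.424 -0.042  0.192] [381. 168.]
None
[[259.0, 155.0], [242.0, 161.0], [235.0, 177.0], [242.0, 193.0], [258.0, 199.0], [275.0, 193.0], [281.0, 177.0], [275.0, 161.0]]
```

```bash
python3 -c "
from m import *
from scipy.ndimage import map_coordinates as mc
th=np.linspace(0,2*np.pi,120,endpoint=False)
def fit(cam,f,r=.064):
    im=cv2.imread(f'pics/{f}.png').astype(float).mean(2); im=im-cv2.GaussianBlur(im,(0,0),3)
    best=[]
    for x in np.arange(.635,.667,.001):
        for y in np.arange(.168,.2,.001):
            p=px(cam,np.c_[x+r*np.cos(th),y+r*np.sin(th),0*th+.115]); v=mc(im,[p[:,1],p[:,0]],order=1); best.append((np.clip(v,-20,30).mean(),round(x,4),round(y,4)))
    best.sort(reverse=True); print(cam,f,r,best[:3])
for r in (.063,.064,.065): fit('top','t18',r); fit('side','s18',r)
fit('side','s19'); fit('side','s9')
"
```

```text
top t18 0.063 [(np.float64(30.0), np.float64(0.651), np.float64(0.187)), (np.float64(29.96316489832199), np.float64(0.65), np.float64(0.186)), (np.float64(29.91748949602228), np.float64(0.65), np.float64(0.187))]
side s18 0.063 [(np.float64(30.0), np.float64(0.651), np.float64(0.186)), (np.float64(30.0), np.float64(0.651), np.float64(0.185)), (np.float64(30.0), np.float64(0.651), np.float64(0.184))]Traceback (most recent call last):
  File "<string>", line 12, in <module>
    for r in (.063,.064,.065): fit('top','t18',r); fit('side','s18',r)
                               ~~~^^^^^^^^^^^^^^^
  File "<string>", line 10, in fit
    p=px(cam,np.c_[x+r*np.cos(th),y+r*np.sin(th),0*th+.115]); v=mc(im,[p[:,1],p[:,0]],order=1); best.append((np.clip(v,-20,30).mean(),round(x,4),round(y,4)))
  File "h.py", line 10, in px
    k,d,T=K(cam); q=cv2.projectPoints(np.array(p,float).reshape(-1,1,3),cv2.Rodrigues(T[:3,:3])[0],T[:3,3],k,d)[0]; return q.reshape(-1,2)
          ~^^^^^
  File "h.py", line 7, in K
    c=camera_info(cam); f=200/np.tan(np.radians(c['vertical_fov'])/2)
ValueError: time passes only in moves, steps and waits
```

>>> arm_command(rows=[{"offset":[0.007,0.015,0],"twist":[0,0,0],"grip":0.012},{"offset":[0.0135,0.03,0],"twist":[0,0,0],"grip":0.012},{"offset":[0.0135,0.03,0],"twist":[0,0,0],"grip":0.012},{"offset":[0.0135,0.03,0],"twist":[0,0,0],"grip":0.012},{"offset":[0.0135,0.03,0],"twist":[0,0,0],"grip":0.012},{"offset":[0.0135,0.03,0],"twist":[0,0,0],"grip":0.012},{"offset":[0.0135,0.03,0],"twist":[0,0,0],"grip":0.012},{"offset":[0.0135,0.03,0],"twist":[0,0,0],"grip":0.012}])

```text
time: 57.55
tcp_pos: [0.5944, 0.1277, 0.1881]
eef_rot: [-0.001, 0.545, 0.839, -0.001]
ft_force: [0.7, 0.1, -1.3]
grip_width: 0.262
gripper_force: 39.8
```

>>> arm_command(rows=[{"offset":[0.0135,0.03,0],"twist":[0,0,0],"grip":0.012},{"offset":[0.0135,0.03,0],"twist":[0,0,0],"grip":0.012},{"offset":[0.007,0.015,0],"twist":[0,0,0],"grip":0.012},{"offset":[0,0,0],"twist":[0,0,0],"grip":0.012},{"offset":[0,0,0],"twist":[0,0,0],"grip":0.012}])

```text
time: 58.05
tcp_pos: [0.6485, 0.1881, 0.1881]
eef_rot: [-0.001, 0.544, 0.839, -0.001]
ft_force: [-0.5, -0.6, -1.7]
grip_width: 0.261
gripper_force: 39.8
```

```bash
python3 -c "
from m import *
s=st(); q=s['eef_rot']; M=R.from_quat([q[1],q[2],q[3],q[0]]).as_matrix()
print('to pot',(M.T@(np.array([.6496,.188,.118])-s['tcp_pos'])).round(4))
im=snap('side','s20'); m=im.max(2)<60
# lid white-disc outline in side image
h=hsv(im); w=(h[...,1]<45)&(h[...,2]>120)
for b in blobs(w,200):
  if 200<b[0][0]<340 and 130<b[0][1]<280: print(b)
print(px('side',[[.6507,.1855,.19],[.6507,.1855,.215]]))
"
```

```text
t 58.05 tcp [0.6485 0.1881 0.1881] 
R [[-0.407, 0.913, -0.002], [0.913, 0.407, -0.001], [0.0, -0.003, -1.0]] j [ 0.28  0.61  0.49  1.45 -0.    1.43] F [-0.5 -0.6 -1.7] g 0.261 39.8
to pot [-0.0005  0.0012  0.0701]
([276.2, 237.9], 4214, [245, 185, 66, 99])
[[273.31296182 204.95237231]
 [272.61693396 196.69307285]]
```

```bash
python3 -c "
from m import *
im=cv2.imread('pics/s20.png'); h=cv2.cvtColor(im,cv2.COLOR_BGR2HSV); w=(h[...,1]<45)&(h[...,2]>120)
th=np.linspace(0,2*np.pi,180,endpoint=False)
for c in ((.6507,.1855),(.6467,.1855),(.6507,.1815)):
  p=px('side',np.c_[c[0]+.071*np.cos(th),c[1]+.071*np.sin(th),0*th+.187]); print(c,p.min(0).round(1),p.max(0).round(1))
for r in range(183,226,4): x=np.where(w[r,225:330])[0]+225; print(r,(x.min(),x.max(),len(x)) if len(x) else None)
"
```

```text
(0.6507, 0.1855) [244.2 189. ] [302.5 224.6]
(0.6467, 0.1855) [245.7 189.3] [304.1 224.9]
(0.6507, 0.1815) [244.8 188.2] [303.  223.5]
183 None
187 (np.int64(299), np.int64(302), 4)
191 (np.int64(241), np.int64(301), 24)
195 (np.int64(254), np.int64(298), 28)
199 (np.int64(249), np.int64(301), 34)
203 (np.int64(247), np.int64(302), 48)
207 (np.int64(245), np.int64(302), 58)
211 (np.int64(246), np.int64(302), 57)
215 (np.int64(247), np.int64(299), 53)
219 (np.int64(250), np.int64(297), 48)
223 (np.int64(253), np.int64(300), 48)
```

>>> arm_command(rows=[{"offset":[-0.0005,0.001,0.015],"twist":[0,0,0],"grip":0.012},{"offset":[0,0,0.02],"twist":[0,0,0],"grip":0.012},{"offset":[0,0,0.015],"twist":[0,0,0],"grip":0.012},{"offset":[0,0,0.008],"twist":[0,0,0],"grip":0.012},{"offset":[0,0,0.002],"twist":[0,0,0],"grip":0.012},{"offset":[0,0,0],"twist":[0,0,0],"grip":0.012}])

```text
time: 58.7
tcp_pos: [0.6501, 0.1879, 0.1302]
eef_rot: [0.0, 0.545, 0.839, 0.0]
ft_force: [-0.4, 0.3, -1.1]
grip_width: 0.259
gripper_force: 39.8
```

>>> arm_command(rows=[{"offset":[0,0,0.003],"twist":[0,0,0],"grip":0.012},{"offset":[0,0,0],"twist":[0,0,0],"grip":0.012}])

```text
time: 58.9
tcp_pos: [0.6503, 0.1882, 0.127]
eef_rot: [0.0, 0.545, 0.839, 0.0]
ft_force: [-0.3, 0.6, -1.7]
grip_width: 0.262
gripper_force: 39.8
```

>>> arm_command(rows=[{"offset":[0,0,0.002],"twist":[0,0,0],"grip":0.012},{"offset":[0,0,0],"twist":[0,0,0],"grip":0.012}])

```text
time: 59.1
tcp_pos: [0.6502, 0.1882, 0.1247]
eef_rot: [-0.0, 0.545, 0.839, -0.0]
ft_force: [0.1, -0.2, -1.8]
grip_width: 0.264
gripper_force: 39.8
```

>>> arm_command(rows=[{"offset":[0,0,0.002],"twist":[0,0,0],"grip":0.012},{"offset":[0,0,0],"twist":[0,0,0],"grip":0.012}])

```text
time: 59.3
tcp_pos: [0.6501, 0.1882, 0.1225]
eef_rot: [-0.0, 0.545, 0.839, -0.0]
ft_force: [-1.1, -0.3, -1.8]
grip_width: 0.26
gripper_force: 39.8
```

>>> arm_command(rows=[{"offset":[0,0,0.002],"twist":[0,0,0],"grip":0.012},{"offset":[0,0,0],"twist":[0,0,0],"grip":0.012}])

```text
time: 59.5
tcp_pos: [0.6501, 0.1882, 0.1205]
eef_rot: [-0.0, 0.545, 0.839, -0.0]
ft_force: [0.0, 0.7, -0.9]
grip_width: 0.26
gripper_force: 39.8
```

>>> arm_command(rows=[{"offset":[0,0,0.001],"twist":[0,0,0],"grip":0.012},{"offset":[0,0,0],"twist":[0,0,0],"grip":0.012}])

```text
time: 59.7
tcp_pos: [0.6502, 0.1882, 0.1198]
eef_rot: [0.0, 0.545, 0.839, 0.0]
ft_force: [-0.3, 0.3, -1.0]
grip_width: 0.26
gripper_force: 39.9
```

>>> arm_command(rows=[{"offset":[0,0,0.001],"twist":[0,0,0],"grip":0.012},{"offset":[0,0,0],"twist":[0,0,0],"grip":0.012}])

```text
time: 59.9
tcp_pos: [0.6503, 0.1882, 0.1197]
eef_rot: [0.0, 0.545, 0.839, 0.0]
ft_force: [-4.0, -0.4, 8.3]
grip_width: 0.266
gripper_force: 40.8
```

>>> arm_command(newtons=20, rows=[{"offset":[0,0,0],"twist":[0,0,0],"grip":0.03},{"offset":[0,0,0],"twist":[0,0,0],"grip":0.045},{"offset":[0,0,0],"twist":[0,0,0],"grip":0.055},{"offset":[0,0,0],"twist":[0,0,0],"grip":0.055},{"offset":[0,0,-0.02],"twist":[0,0,0],"grip":0.055},{"offset":[0,0,-0.04],"twist":[0,0,0],"grip":0.055},{"offset":[0,0,-0.04],"twist":[0,0,0],"grip":0.055},{"offset":[0,0,-0.04],"twist":[0,0,0],"grip":0.055}])

```text
time: 60.7
tcp_pos: [0.6498, 0.1881, 0.2605]
eef_rot: [0.0, 0.545, 0.839, 0.0]
ft_force: [1.7, 0.2, 0.1]
grip_width: 0.64
gripper_force: 0.0
```

>>> arm_command(rows=[{"offset":[-0.03,-0.03,-0.01],"twist":[0,0,0],"grip":0.055},{"offset":[-0.03,-0.03,0],"twist":[0,0,0],"grip":0.055},{"offset":[-0.03,-0.03,0],"twist":[0,0,0],"grip":0.055},{"offset":[-0.03,-0.03,0],"twist":[0,0,0],"grip":0.055},{"offset":[-0.03,-0.03,0],"twist":[0,0,0],"grip":0.055},{"offset":[-0.03,-0.03,0],"twist":[0,0,0],"grip":0.055},{"offset":[-0.03,-0.03,0],"twist":[0,0,0],"grip":0.055},{"offset":[-0.03,-0.03,0],"twist":[0,0,0],"grip":0.055}])

```text
time: 61.5
tcp_pos: [0.5277, -0.1301, 0.2689]
eef_rot: [0.0, 0.545, 0.839, 0.0]
ft_force: [0.4, -0.8, -0.2]
grip_width: 0.643
gripper_force: 0.0
```

```bash
python3 -c "
from m import *
st(); im=snap('side','s21'); t=snap('top','t21')
a=cv2.imread('pics/side0.png')[:,:,::-1]; h=lambda i:(lambda q:(q[...,1]<45)&(q[...,2]>120))(hsv(i.copy()))
for i in (a,im): print([b for b in blobs((i.max(2)<70)&(np.add.outer(np.zeros(400),np.arange(640))>262)&(np.add.outer(np.zeros(400),np.arange(640))<292)&(np.add.outer(np.arange(400),np.zeros(640))>200)&(np.add.outer(np.arange(400),np.zeros(640))<232),20)], [(r,np.where(h(i)[r,225:330])[0][[0,-1]]+225) for r in (215,220,226,232,240,246)])
q=hsv(im); m=(q[...,0]>100)&(q[...,0]<128)&(q[...,1]>150)&(q[...,2]>70); print([b[0] for b in blobs(m)])
for n,i in(('t',t),('s',im)):
  q=hsv(i); m=(q[...,0]>14)&(q[...,0]<28)&(q[...,1]>150)&(q[...,2]>120); print(n,[b[:2] for b in blobs(m,6) if 150<b[0][0]<480])
find('top',['wax0_mid','scoop_mouth','lid_knob','jar','cork','glue_bottle']); find('side',['wax0_mid','scoop_mouth','scoop_grip','lid_knob'])
"
```

```text
t 61.5 tcp [ 0.5277 -0.1301  0.2689] 
R [[-0.407, 0.913, 0.0], [0.913, 0.407, -0.0], [-0.0, 0.0, -1.0]] j [-0.24  0.31  0.22  1.49 -0.    0.91] F [ 0.4 -0.8 -0.2] g 0.643 0.0
[([274.6, 219.6], 86, [271, 214, 8, 13])] [(215, array([258, 307])), (220, array([251, 308])), (226, array([247, 303])), (232, array([247, 301])), (240, array([252, 305])), (246, array([248, 309]))]
[([274.7, 220.1], 84, [271, 214, 8, 14])] [(215, array([258, 297])), (220, array([252, 302])), (226, array([248, 303])), (232, array([247, 302])), (240, array([252, 305])), (246, array([248, 329]))]
[[369.9, 112.8], [360.1, 128.4], [246.3, 157.3], [368.9, 156.0], [358.4, 173.1], [214.8, 253.1]]
t []
s []
top scoop_mouth 0.88 [0.467 0.168 0.028] [267. 246.]
top lid_knob 0.92 [0.649 0.183 0.121] [259. 177.]
top lid_knob 0.38 [0.594 0.15  0.041] [274. 202.]
top jar 0.63 [ 0.699 -0.127  0.073] [368. 163.]
top cork 0.84 [0.65  0.393 0.021] [193. 186.]
top glue_bottle 0.59 [0.757 0.034 0.155] [312. 135.]
side scoop_mouth 0.71 [0.468 0.143 0.03 ] [349. 255.]
side scoop_grip 0.93 [0.468 0.143 0.037] [349. 253.]
side lid_knob 0.56 [0.646 0.198 0.12 ] [275. 231.]
```

```bash
python3 -c "
from station import arm
print(arm.finish_job())"
```

```text
the job is handed in; nothing more can be done
None
```

The job is handed in, with no verdict returned yet: both cylinders stand in the tray, all five wax pieces are in the pot, the scoop stands empty and upright on the worktop, and the lid is back on flat.

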